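# Cure a lacquered roller on the tilting ways

## Robot

A 7-joint arm with a two-finger parallel gripper is mounted at the origin on the work surface. World frame = base frame: x ahead of the robot, y to its left, z up, the work surface at z = 0. Lengths are in m, angles in rad, forces in N, time in s.
With the tool pointing down it reaches from about 0.425 to 0.925 m from the base axis. Payload 6.8 kg.
Tool frame: the origin (TCP) lies between the finger pads; the fingertips stand 14 mm ahead of it and the grasp point (between the pads) lies 5 mm behind it; z points along the fingers, y is the line along which they close (so a half turn about z gives the same grasp; the last joint's range is limited). The gripper opens to 85 mm and grips with 20 to 120 N. Pads are 22 mm wide; open, the fingers measure 114 mm over their backs; the gripper's body (76 mm by 85 mm) begins 54 mm behind the grasp point. The pads swing forward as they close: fully open they stand 13 mm farther back than shut.
Start: joints at [1.108, 0.477, 0.022, 1.555, -0.011, 1.109, -0.083], TCP at [0.235, -0.633, 0.213] pointing down, gripper open.
Joint ranges: [-2.96, 2.96], [-0.34, 2.1], [-1.41, 1.46], [0.24, 2.44], [-1.37, 4.51], [0.17, 1.92], [-2.96, 2.96]. Speed limits (rad/s): [2.39, 2.39, 3.14, 3.14, 3.14, 3.14, 3.14].

## Interface

Orientations are given as a rotation vector (axis times angle).
In Python, from rig import robot gives the robot as it stands. The module is installed in compiled form; this text tells all that it offers.
- The arm moves only by the tool send_rows, never from a script. Its argument "increments" is a list of rows, each an object with "jaw": the opening, from -1 (shut) to 1 (fully open); "linear": the shift along the tool's x, y, z each as a share of 0.75 m, from -1 to 1, a list of three; "yaw": the turn about the tool's z as a share of 90 degrees, from -1 to 1. A call has 1 to 12 rows; each row shifts and turns the commanded pose from where the row before left it, along the tool's axes as they then stand; what a row does not reach is not made up. A row lasts 1/12 s, in which the tool goes at most 41.7 mm and 7.16 degrees, less where a joint would pass 70% of its speed; a pose out of reach is approached as far as the arm can. A call with a number of a shift or a turn outside -1 to 1 is refused whole. A call with a gripper value outside its range is refused whole. The fingers move at their own pace and stop on an object; the grip force is fixed at half the most. Time passes only in rows, so rows that do not move let the fingers close. It gives the time, the measured TCP pose, the force, the opening and the grip force at its end, in the units of the state.
- robot.observe(): the state, without advancing time (a new reading comes with each control period).
- robot.capture(name): name is "scene" or "top" or "wrist"; returns a dict with "image" (420x560x3 uint8, blue, green, red), "mtx" (3x3 intrinsics, pixels), "k1" (the pictures are not rectified: a ray, as slopes to the right and down, at radius r is drawn at 1 + k1 r^2 times it, then the intrinsics apply), "view" (4x4, takes a point from world to camera coordinates). Camera axes: x right, y down, z forward; pixel columns grow to the right and rows downward; lengths in m; the calibration is good to about 2 mm. A picture is of the moment at which its call begins. There is no depth.
- robot.close_job(): hands the job in; it is judged then, once.
The state is a dict: "t": time; "joint_positions": joint angles; "joint_velocities": joint speeds; "tau": joint torques, N m; "tool_pos": TCP position; "tcp_rot": TCP orientation; "contact_force": force on the tool from outside, world axes, zero at the start; "moment": the same for the moment, N m; "grip_width": finger opening in m; "grip_force": force on a finger pad.
Only numpy, scipy, OpenCV 4.12 (cv2) and the standard library are available. Lean on these libraries where they do the work, as an engineer would, in place of code of your own. Each camera call takes 0.05 s, during which the arm holds its last target. There are 200 camera calls.

## Task

The carved roller lying on the tilting ways has just been lacquered and must not be touched: lift the ways by their red handle so that the roller runs under the curing lamp, and balance it there at rest, centred below the lamp, for a good five seconds. Then let it run back softly against the stops at the handle end, never knocking it against a stop, lower the ways gently onto their rests and let go. Leave the lamp and everything else on the bench alone.

Things in the scene. Friction and masses are not known exactly. Their poses are not given: they have to be found in the camera images.
- roller: Carved roller 210 mm long, wet barrel 62 mm diameter, 0.55 kg, rolling on end collars 72 mm diameter. Origin at its centre, y along it. It needs a slope of 0.011 rad to roll, gains 6.9 m/s2 per rad beyond that, less 0.4 m/s2 per m/s. Heavier on its own x side (0.65 mm off centre): pulls downhill where x leans, like up to 0.018 rad of slope; at the start x points level to the hinge end
- stand: Fixed base of the tilting ways: board 500 x 280 x 18 mm with two bearing brackets and two rest posts. Origin on the bench, below the middle of the rails; x level along the rails from the handle end to the hinge end, y level, parallel to the hinge, z up. It stands elsewhere in each run
- ways (a joint): Tilt of the ways, rad: 0 = down on the rests, handle end 0.08 rad low; grows as the handle is lifted; level at 0.08; upper end 0.20. Above level the roller runs to the hinge end, below it to the handle end. Hinge damped (2 N m s/rad), no spring: the ways (1.1 kg) take 6 to 11 N at the handle to lift and sink if let go
- hinge (a point): Point on the hinge axis, on the centre line of the ways, 100 mm above the bench. Its axes are those of the ways and tilt with them: x along the rails towards the hinge end, y along the hinge, z up from the rails
- mid (a point): Where the roller's centre is when halfway along the rails: 220 mm from the hinge, 66 mm above it in the axes of the ways (axes as hinge). Two angle-steel rails, 192 mm between centres, with rubber stops at both ends: the roller's centre can run from x = -0.164 m (on the stops at the handle end) to x = +0.164 m (hinge end) of this point
- handle (a point): Middle of the red round handle bar, 16 mm diameter, 110 mm long, parallel to the hinge, 515 mm from it and 15 mm above it in the axes of the ways (axes as hinge); 74 mm above the bench when down, 177 mm at most. 65 mm free between bar and frame. Grip it from above, fingers closing along the rails; it can turn between the fingers
- lamp: Fixed curing lamp: foot and column beside the rails; level white lamp bar 34 mm wide, 170 mm long, across the ways, parallel to the roller, 267 mm above the bench, a red pointer below it on the column. Origin on the bench under the bar's middle, axes as stand: the roller is centred when its x is 0 in the lamp's frame. It is -50 to +70 mm along x from the stand's origin, elsewhere in each run
- chisel_a: Loose carving chisel on the black tool roll, about 245 mm long
- chisel_b: Loose carving chisel on the black tool roll, about 245 mm long
- chisel_c: Loose carving chisel on the black tool roll, about 245 mm long
- mallet: Loose carver's mallet standing on its head, 245 mm high, 100 mm in diameter
- tin: Closed lacquer tin, 84 mm in diameter, 105 mm high
- brush: Lacquer brush lying on the bench
- sander: Cork sanding block, 110 x 60 x 28 mm

How it is judged:
By the outcome, as a careful person would: the job done as asked, in the order asked, and still so for the second after the job is handed in, with the robot touching nothing.
It also fails if it takes over 61 s, if anything falls off the work surface, if the arm or the gripper's body presses on something with over 40 N, if the wrist force passes 120 N, or if a joint passes its speed limit or range.

## Working session

There is one attempt and no reset: what is moved stays moved. The work goes in short steps, Python scripts to look and compute and a tool call to move; the robot and the scene stay as the last step left them, time stands still between calls to the robot, and variables do not carry over. Pictures are saved under pics/ and viewed, at most 10 in all, crops included, and the job is handed in when it is done.

Besides the shell and the picture viewer there is one more tool, called after "Call:" by a JSON object that holds its "fn" and its "kwargs", one argument or row to a line. send_rows: Moves the arm, as the interface text tells. Its arguments: {"type":"object","properties":{"increments":{"type":"array","items":{"type":"object","properties":{"jaw":{"type":"number"},"linear":{"type":"array","items":{"type":"number","minimum":-1,"maximum":1}},"yaw":{"type":"number","minimum":-1,"maximum":1}}}}},"required":["increments"]}

```bash
mkdir -p pics
python3 - <<'E'
from rig import robot
import cv2
s=robot.observe(); print({k:(v if not hasattr(v,'round') else v) for k,v in s.items()})
for n in("scene","top"):
    c=robot.capture(n); cv2.imwrite(f"pics/{n}0.png",c["image"]); print(n,c["mtx"],c["k1"],c["view"])
E
```

```text
{'t': 0.0, 'joint_positions': array([ 1.10789519,  0.47782412,  0.02235688,  1.55647687, -0.01150428,
        1.10932685, -0.08306161]), 'joint_velocities': array([ 8.11037104e-04, -4.02833156e-04, -3.30920405e-04,  3.65465839e-04,
        7.35136879e-05, -4.96873981e-04,  1.56579844e-03]), 'tau': array([-4.34534559e-04, -5.96453190e+01,  1.60747111e+00, -2.81195927e+01,
        1.24726858e-02,  9.38207289e-03, -1.42107348e-05]), 'tool_pos': array([ 0.23424404, -0.63235788,  0.21209927]), 'tcp_rot': array([-3.09045952e+00, -5.54141859e-01,  7.54241010e-04]), 'contact_force': array([-0.0403468 ,  0.89137215,  0.12429233]), 'moment': array([-0.0310831 ,  0.0030237 ,  0.00108329]), 'grip_force': 0.0, 'grip_width': 0.08571709768682928}
scene [[478.90077868   0.         274.85066403]
 [  0.         478.90077868 214.17911373]
 [  0.           0.           1.        ]] 0.01499705184309388 [[-0.54823345  0.83626531 -0.01002084  0.27423349]
 [ 0.64309276  0.41387392 -0.64431364 -0.27798281]
 [-0.53466979 -0.35967862 -0.7646957   2.00564643]
 [ 0.          0.          0.          1.        ]]
top [[389.2602478    0.         286.3109747 ]
 [  0.         389.2602478  206.31989989]
 [  0.           0.           1.        ]] -0.05683438023627355 [[-0.00118106 -0.99991484 -0.01299649  0.03106765]
 [-0.99403296  0.00259149 -0.10904932  0.56363406]
 [ 0.10907371  0.01279015 -0.99395138  1.11180169]
 [ 0.          0.          0.          1.        ]]
```

View pics/scene0.png

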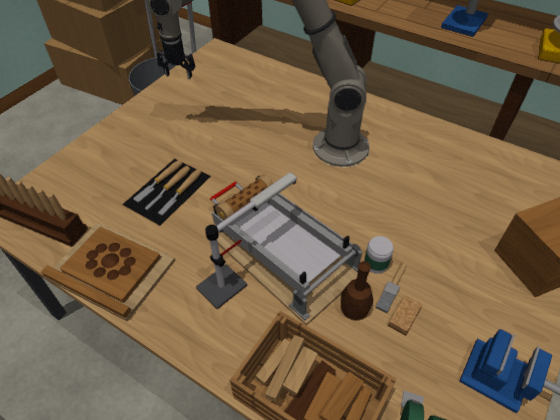

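View pics/top0.png

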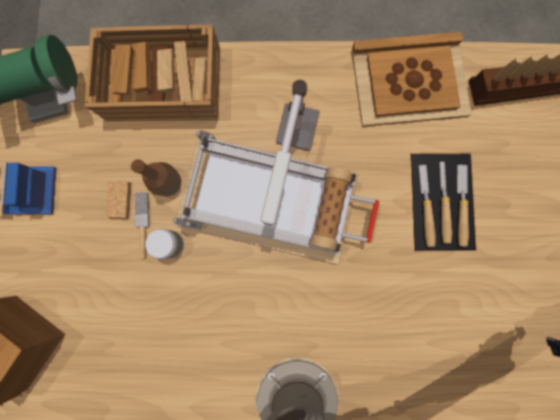

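The handle is at about (373,221) in the top view and the roller at about (333,208). The lamp bar runs from (298,92) to (270,220). I'll enlarge both.

Run:
```python
import cv2
a=cv2.imread("pics/top0.png")[70:270,170:390]; cv2.imwrite("pics/topc.png",cv2.resize(a,None,fx=3,fy=3,interpolation=cv2.INTER_CUBIC)[:600])
a=cv2.imread("pics/scene0.png")[165:315,190:390]; cv2.imwrite("pics/scenec.png",cv2.resize(a,None,fx=4,fy=4,interpolation=cv2.INTER_CUBIC))
```

```text
(no output)
```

View pics/topc.png

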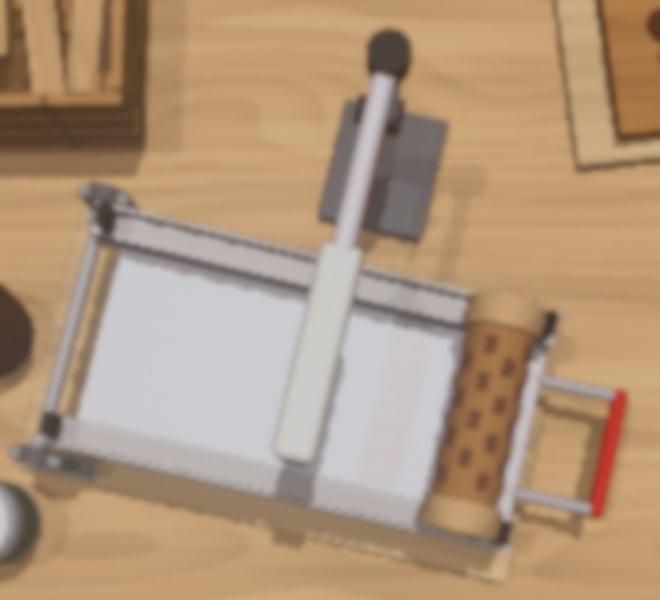

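View pics/scenec.png

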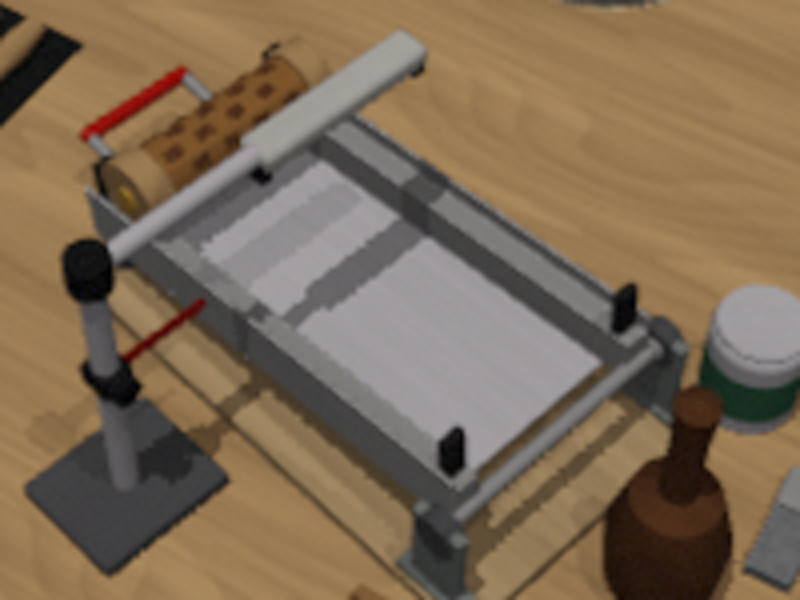

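The top crop shows the handle ends at (620,393) and (597,515) and the hinge rod from (97,232) to (48,415). The lamp bar's corners are (322,244), (362,252), (314,464) and (274,455). The scene crop shows the same parts: handle ends (182,72) and (88,132), rod (660,348) to (465,510).

```bash
cat > h.py <<'E'
import numpy as np, cv2, json
from rig import robot
def proj(c,P):
    P=np.atleast_2d(P); q=P@c["view"][:3,:3].T+c["view"][:3,3]; s=q[:,:2]/q[:,2:]
    s=s*(1+c["k1"]*(s**2).sum(1,keepdims=True)); return s*c["mtx"][0,0]+c["mtx"][:2,2]
def R(yaw): return np.array([[np.cos(yaw),-np.sin(yaw),0],[np.sin(yaw),np.cos(yaw),0],[0,0,1]])
def w2world(st,phi,P):   # ways-frame point (hinge origin) -> world; phi = ways angle - 0.08
    # handle at -x rises with phi
    P=np.atleast_2d(P); x=P[:,0]*np.cos(phi)+P[:,2]*np.sin(phi); z=-P[:,0]*np.sin(phi)+P[:,2]*np.cos(phi)
    return np.c_[x,P[:,1],z]@R(st[2]).T+[st[0],st[1],0.1]
E
cat > fit.py <<'E'
from h import *
from scipy.optimize import least_squares
cs={n:robot.capture(n) for n in("top","scene")}
T=lambda p:np.array(p)/3+[170,70]; S=lambda p:np.array(p)/4+[190,165]
t=dict(h=[T((620,396)),T((598,512))],r=[T((97,232)),T((48,415))],l=[T((322,244)),T((362,252)),T((314,464)),T((274,455))])
s=dict(h=[S((182,74)),S((90,132))],r=[S((660,348)),S((465,510))],l=[S((258,160)),S((412,45))])
def linres(c,A,B,pts):
    a,b=proj(c,[A,B]); n=np.array([-(b-a)[1],(b-a)[0]])/np.linalg.norm(b-a); return [(p-a)@n for p in pts]
def res(v,full=False):
    st=v[:3]; r=[]
    hp=w2world(st,-0.08,[[-.515,.055,.015],[-.515,-.055,.015]]) # order tested
    for c,d in((cs["top"],t),(cs["scene"],s)):
        q=proj(c,hp); k=np.array(d["h"]); 
        if np.linalg.norm(q-k)>np.linalg.norm(q-k[::-1]): k=k[::-1]
        r+=list((q-k).ravel()); A,B=w2world(st,-0.08,[[0,-.1,0],[0,.1,0]]); r+=linres(c,A,B,d["r"])
    # lamp: centre in stand axes about hinge (v3,v4), bar at z 0.267
    L=lambda x,y,z:(R(st[2])@[v[3]+x,v[4]+y,0]+[st[0],st[1],z])
    k=np.mean(t["l"],0); r+=list(proj(cs["top"],L(0,0,.267+v[5]))[0]-k)
    k=np.mean(s["l"],0); r+=list(proj(cs["scene"],L(0,0,.267+v[5]))[0]-k)
    return r
yaw0=np.pi/2+.2
best=min((least_squares(res,[.55,.15,y,-.2,0,0],loss='soft_l1') for y in (1.3,1.6,1.8)),key=lambda o:o.cost)
v=best.x; print(np.round(v,4)); print(np.round(res(v),1))
json.dump(list(v),open("fit.json","w"))
print("mid stand-x lamp rel", v[3]+.22)
print("handle world",w2world(v[:3],-0.08,[-.515,0,.015]))
from scipy.spatial.transform import Rotation as Q
o=robot.observe();M=Q.from_rotvec(o["tcp_rot"]).as_matrix();print(M.round(3),o["tool_pos"])
print("stand x axis",R(v[2])[:,0])
E
python3 fit.py
```

```text
[ 6.3650e-01  2.8700e-01  1.3319e+00 -2.4390e-01  1.1000e-03  2.1700e-02]
[-1.   0.2 -0.   0.9  0.2 -0.  -0.2  0.5 -0.6  1.3  0.8  0.1 -0.   0.
 -0.  -0. ]
mid stand-x lamp rel -0.023932724082804002
handle world [[ 0.5146988  -0.21297828  0.07379596]]
[[ 0.938  0.347 -0.   ]
 [ 0.347 -0.938  0.001]
 [-0.    -0.001 -1.   ]] [ 0.23435372 -0.63263064  0.21251932]
stand x axis [0.23666373 0.97159162 0.        ]
```

Call:
{"fn": "send_rows", "kwargs": {
  "increments": [
    {"jaw": 1, "linear": [0, 0, 0], "yaw": 0.0756},
    {"jaw": 1, "linear": [0, 0, 0], "yaw": 0.0756},
    {"jaw": 1, "linear": [0, 0, 0], "yaw": 0.0756},
    {"jaw": 1, "linear": [0, 0, 0], "yaw": 0.0756},
    {"jaw": 1, "linear": [0, 0, 0], "yaw": 0.0756},
    {"jaw": 1, "linear": [0.0165, -0.045, 0], "yaw": 0},
    {"jaw": 1, "linear": [0.0165, -0.045, 0], "yaw": 0},
    {"jaw": 1, "linear": [0.0165, -0.045, 0], "yaw": 0},
    {"jaw": 1, "linear": [0.0165, -0.045, 0], "yaw": 0},
    {"jaw": 1, "linear": [0.0165, -0.045, 0], "yaw": 0},
    {"jaw": 1, "linear": [0.0165, -0.045, 0], "yaw": 0},
    {"jaw": 1, "linear": [0.0165, -0.045, 0], "yaw": 0}
  ]
}}

```text
t: 1.2
tool_pos: [0.3752, -0.4223, 0.2131]
tcp_rot: [3.119, -0.375, 0.0]
contact_force: [1.0, 0.2, -0.1]
grip_width: 0.0855
grip_force: 0.0
```

Call:
{"fn": "send_rows", "kwargs": {
  "increments": [
    {"jaw": 1, "linear": [0.0165, -0.045, 0], "yaw": 0},
    {"jaw": 1, "linear": [0.0165, -0.045, 0], "yaw": 0},
    {"jaw": 1, "linear": [0.0165, -0.045, 0], "yaw": 0},
    {"jaw": 1, "linear": [0.0165, -0.045, 0], "yaw": 0},
    {"jaw": 1, "linear": [0.0165, -0.045, 0], "yaw": 0},
    {"jaw": 1, "linear": [0.0165, -0.045, 0], "yaw": 0},
    {"jaw": 1, "linear": [0.0165, -0.045, 0], "yaw": 0},
    {"jaw": 0.5, "linear": [0, 0, 0], "yaw": 0}
  ]
}}

```text
t: 1.87
tool_pos: [0.5192, -0.2065, 0.2132]
tcp_rot: [-3.117, 0.357, -0.003]
contact_force: [1.7, 1.5, -0.3]
grip_width: 0.0755
grip_force: 0.0
```

```bash
cat > st.py <<'E'
from h import *
from scipy.spatial.transform import Rotation as Q
v=json.load(open("fit.json")); o=robot.observe(); M=Q.from_rotvec(o["tcp_rot"]).as_matrix()
h=w2world(v[:3],-0.08,[-.515,0,.015])[0]
print("t",o["t"],"tcp",o["tool_pos"].round(4),"handle-tcp in tool",(M.T@(h-o["tool_pos"])).round(4),"w",o["grip_width"],"F",o["contact_force"].round(1))
x=-R(v[2])[:,0]; print("yaw err deg",np.degrees(np.arctan2(np.cross(M[:,1],x)[2],M[:,1]@x)), "M z",M[:,2].round(3))
E
python3 st.py
python3 - <<'E'
from h import *
v=json.load(open("fit.json"));c=robot.capture("wrist");cv2.imwrite("pics/w1.png",c["image"])
print(proj(c,w2world(v[:3],-.08,[[-.515,.055,.015],[-.515,-.055,.015]])))
for n in ("top","scene"):
    c=robot.capture(n);im=cv2.resize(c["image"],None,fx=2,fy=2);
    for u,ph in((-.164,-.08),):
        for sgn in(-1,1):
            a=np.linspace(0,2*np.pi,40);P=np.c_[-.22+u+.036*np.cos(a),0*a+sgn*.105,.066+.036*np.sin(a)]
            cv2.polylines(im,[(2*proj(c,w2world(v[:3],ph,P))).astype(int)],True,(255,0,0),1)
    for y in(-.085,.085):
        for x in(-.017,.017):
            q=2*proj(c,R(v[2])@[v[3]+x,v[4]+y,0]+[v[0],v[1],.267+v[5]])[0];cv2.circle(im,tuple(q.astype(int)),2,(0,255,0),-1)
    im=im[140:540,340:780] if n=="top" else im[320:640,340:780]
    cv2.imwrite(f"pics/{n}1.png",im)
a,b=cv2.imread("pics/top1.png"),cv2.imread("pics/scene1.png")
cv2.imwrite("pics/both.png",cv2.resize(np.vstack([a,b]),None,fx=.83,fy=.83))
E
```

```text
t 1.8667 tcp [ 0.5192 -0.2065  0.2132] handle-tcp in tool [-0.0031  0.0079  0.1394] w 0.07548695303537173 F [ 1.7  1.5 -0.3]
yaw err deg -0.623469008056768 M z [ 0.003  0.004 -1.   ]
[[288.84573924 256.25234426]
 [291.35411252 128.28556157]]
```

View pics/both.png

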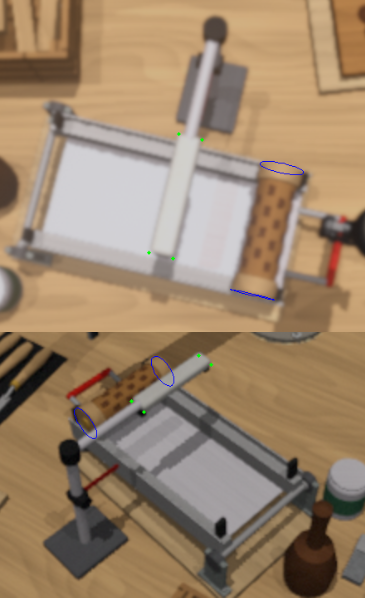

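View pics/w1.png

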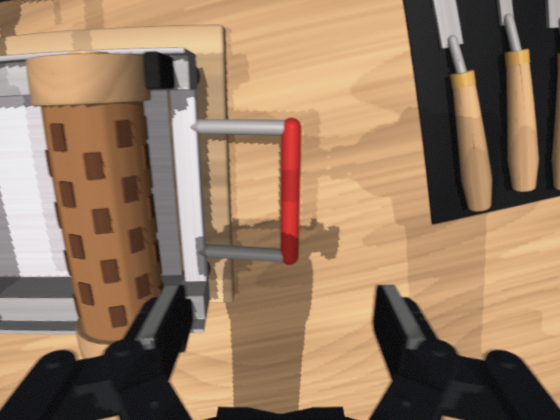

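The top and scene overlays agree with the model. In the wrist view the handle's middle is at (290,192), as predicted. I'll descend, then close.

Call:
{"fn": "send_rows", "kwargs": {
  "increments": [
    {"jaw": 0.3, "linear": [-0.002, 0.005, 0.0193], "yaw": 0.007},
    {"jaw": 0.3, "linear": [-0.002, 0.005, 0.0193], "yaw": 0},
    {"jaw": 0.3, "linear": [0, 0, 0.0193], "yaw": 0},
    {"jaw": 0.3, "linear": [0, 0, 0.0193], "yaw": 0},
    {"jaw": 0.3, "linear": [0, 0, 0.0193], "yaw": 0},
    {"jaw": 0.3, "linear": [0, 0, 0.0193], "yaw": 0},
    {"jaw": 0.3, "linear": [0, 0, 0.0193], "yaw": 0},
    {"jaw": 0.3, "linear": [0, 0, 0.0193], "yaw": 0},
    {"jaw": 0.3, "linear": [0, 0, 0.0193], "yaw": 0},
    {"jaw": 0.3, "linear": [0, 0, 0.0193], "yaw": 0},
    {"jaw": 0.3, "linear": [0, 0, 0], "yaw": 0},
    {"jaw": 0.3, "linear": [0, 0, 0], "yaw": 0}
  ]
}}

```text
t: 3.02
tool_pos: [0.5086, -0.2228, 0.0679]
tcp_rot: [3.116, -0.395, -0.003]
contact_force: [0.3, 0.8, 0.4]
grip_width: 0.0553
grip_force: 0.0
```

```bash
python3 st.py
```

```text
t 3.0167 tcp [ 0.5086 -0.2228  0.0679] handle-tcp in tool [ 0.0035 -0.0111 -0.0059] w 0.05530071839570839 F [0.3 0.8 0.4]
yaw err deg 0.7663302868018579 M z [-0.002 -0.    -1.   ]
```

Call:
{"fn": "send_rows", "kwargs": {
  "increments": [
    {"jaw": 0.3, "linear": [0.0024, -0.0074, 0], "yaw": -0.0085},
    {"jaw": 0.3, "linear": [0.0023, -0.0074, 0], "yaw": 0},
    {"jaw": 0.3, "linear": [0, 0, 0], "yaw": 0},
    {"jaw": -0.3, "linear": [0, 0, 0], "yaw": 0},
    {"jaw": -0.5, "linear": [0, 0, 0], "yaw": 0},
    {"jaw": -1, "linear": [0, 0, 0], "yaw": 0},
    {"jaw": -1, "linear": [0, 0, 0], "yaw": 0},
    {"jaw": -1, "linear": [0, 0, 0], "yaw": 0},
    {"jaw": -1, "linear": [0, 0, 0], "yaw": 0}
  ]
}}

```text
t: 3.77
tool_pos: [0.516, -0.2117, 0.0684]
tcp_rot: [3.12, -0.371, -0.0]
contact_force: [-0.4, -0.5, 0.5]
grip_width: 0.0002
grip_force: 0.0
```

```bash
python3 st.py
cat > sim.py <<'E'
import numpy as np
# slope(>0 towards hinge)=phi ; state d from handle stop
def sim(phi_of_t,T,d=0,v=0,dt=1/480,L=.328):
    out=[]
    for i in range(int(T/dt)):
        s=phi_of_t(i*dt)+.018*np.cos(d/.036)
        if abs(v)<1e-3 and abs(s)<.011: a=0;v=0
        else: a=6.9*(s-.011*np.sign(v if abs(v)>1e-3 else s))-.4*v
        vn=v+a*dt
        if v*vn<0: vn=0
        v=vn;d+=v*dt
        if d<0: d=0; v=0
        out.append((i*dt,d,v,phi_of_t(i*dt)))
    return np.array(out)
E
python3 - <<'E'
from sim import *
for x in (0,.02,.05,.08,.11,.14,.16): print(x, round(.018*np.cos(x/.036),4), "static slope range",np.round([-.018*np.cos(x/.036)-.011,-.018*np.cos(x/.036)+.011],4))
E
```

```text
t 3.7667 tcp [ 0.516  -0.2117  0.0684] handle-tcp in tool [-0.0009  0.0016 -0.0054] w 0.0002069577820913391 F [-0.4 -0.5  0.5]
yaw err deg -0.11696047487354846 M z [-0. -0. -1.]
0 0.018 static slope range [-0.029 -0.007]
0.02 0.0153 static slope range [-0.0263 -0.0043]
0.05 0.0033 static slope range [-0.0143  0.0077]
0.08 -0.0109 static slope range [-0.0001  0.0219]
0.11 -0.0179 static slope range [0.0069 0.0289]
0.14 -0.0132 static slope range [0.0022 0.0242]
0.16 -0.0048 static slope range [-0.0062  0.0158]
```

The jaws closed on nothing, so I'll look.

Run:
```python
from h import *
a=robot.capture("wrist")["image"];b=robot.capture("scene")["image"][150:290,130:320];t=robot.capture("top")["image"][180:270,310:410]
b=cv2.resize(b,(380,280));t=cv2.resize(t,(380,280));im=np.hstack([cv2.resize(a,(400,300)),np.vstack([b,t])[:560][:,:380][::1] if 0 else cv2.resize(np.vstack([b,t]),(380,560))[:300]*0+b[:280].repeat(1,0)[np.clip(np.arange(300),0,279)]])
im=np.vstack([im,cv2.resize(t,(780,290))]);cv2.imwrite("pics/g1.png",im)
```

```text
(no output)
```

View pics/g1.png

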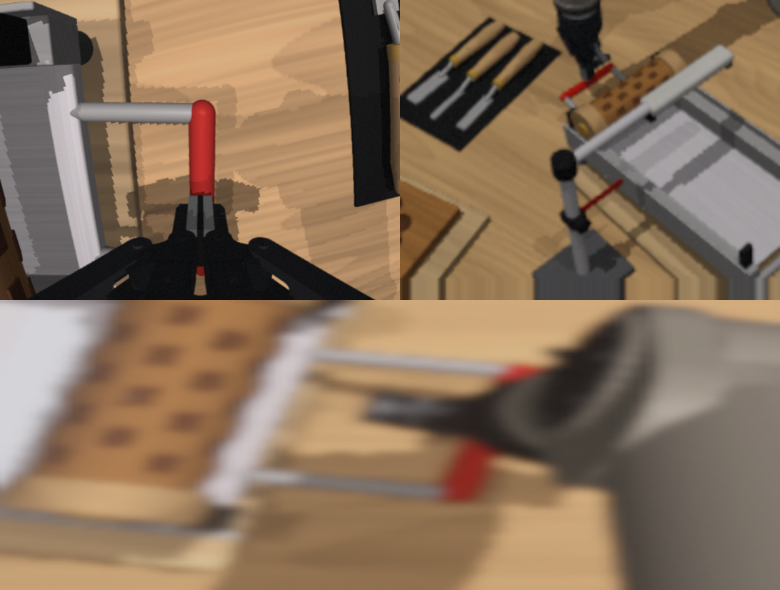

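Run:
```python
from h import *
from scipy.spatial.transform import Rotation as Q
v=json.load(open("fit.json"));c=robot.capture("wrist");o=robot.observe();M=Q.from_rotvec(o["tcp_rot"]).as_matrix()
print(o["t"],o["tool_pos"],o["grip_width"],o["grip_force"])
pc=lambda P:(proj(c,P)/1.4).round(0).tolist()
print("bar ends",pc(w2world(v[:3],-.08,[[-.515,.055,.015],[-.515,-.055,.015],[-.507,.055,.015],[-.523,.055,.015]])))
print("tcp,tip,±11mm",pc([o["tool_pos"]+M@p for p in([0,0,0],[0,0,.014],[.011,0,.014],[-.011,0,.014],[.011,0,-.005],[0,0,-.06])]))
print(c["view"]@np.r_[o["tool_pos"],1])
print("cam axes",(M.T@c["view"][:3,:3].T).round(2))
cv2.imwrite("pics/g2.png",cv2.resize(c["image"][180:420,180:400],None,fx=2.5,fy=2.5))
```

```text
3.9667 [ 0.51602855 -0.21158372  0.06832623] 8.18425390271536e-05 0.0
bar ends [[203.0, 265.0], [204.0, 114.0], [192.0, 266.0], [214.0, 265.0]]
tcp,tip,±11mm [[201.0, 193.0], [201.0, 184.0], [201.0, 170.0], [201.0, 198.0], [201.0, 182.0], [201.0, 254.0]]
[4.88749244e-04 2.64838930e-02 1.78774554e-01 1.00000000e+00]
cam axes [[-0.   -0.95 -0.33]
 [ 1.   -0.    0.  ]
 [-0.   -0.33  0.95]]
```

View pics/g2.png

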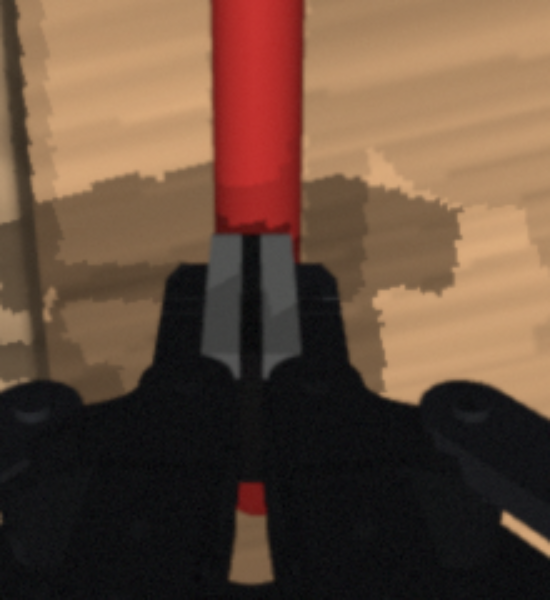

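The bar is where predicted, but the fingers look as if they are in front of it. I'll open a little and look again.

Call:
{"fn": "send_rows", "kwargs": {
  "increments": [
    {"jaw": -0.2, "linear": [0, 0, 0], "yaw": 0},
    {"jaw": -0.2, "linear": [0, 0, 0], "yaw": 0},
    {"jaw": -0.2, "linear": [0, 0, 0], "yaw": 0},
    {"jaw": -0.2, "linear": [0, 0, 0], "yaw": 0}
  ]
}}

```text
t: 4.3
tool_pos: [0.5161, -0.2115, 0.0684]
tcp_rot: [3.12, -0.371, 0.0]
contact_force: [0.3, -0.4, 0.6]
grip_width: 0.0345
grip_force: 0.0
```

Run:
```python
from h import *
from scipy.spatial.transform import Rotation as Q
c=robot.capture("wrist");o=robot.observe();print(o["grip_width"],o["contact_force"],o["tool_pos"])
cs=robot.capture("scene"); p=proj(cs,o["tool_pos"])[0];print(p)
x,y=p.astype(int); b=cv2.resize(cs["image"][y-40:y+30,x-40:x+40],(480,420),interpolation=cv2.INTER_CUBIC)
a=cv2.resize(c["image"][180:420,180:400],(385,420))[:,30:350]
cv2.imwrite("pics/g3.png",np.hstack([a,b]))
```

```text
0.034117150269435355 [ 0.05520632 -0.63527914 -0.08527519] [ 0.51603497 -0.21155392  0.06834571]
[223.96886127 192.95025026]
```

View pics/g3.png

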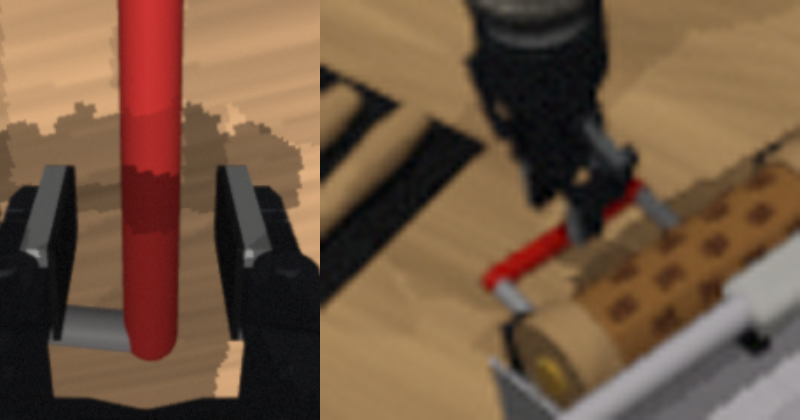

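Seen closely, the fingertips are 15–20 mm nearer the camera than the bar, so they stop above it. I'll go 20 mm lower, which still leaves clearance underneath, and close.

Call:
{"fn": "send_rows", "kwargs": {
  "increments": [
    {"jaw": 0, "linear": [0, 0, 0.0067], "yaw": 0},
    {"jaw": 0, "linear": [0, 0, 0.0067], "yaw": 0},
    {"jaw": 0, "linear": [0, 0, 0.0067], "yaw": 0},
    {"jaw": 0, "linear": [0, 0, 0.0067], "yaw": 0},
    {"jaw": -1, "linear": [0, 0, 0], "yaw": 0},
    {"jaw": -1, "linear": [0, 0, 0], "yaw": 0},
    {"jaw": -1, "linear": [0, 0, 0], "yaw": 0},
    {"jaw": -1, "linear": [0, 0, 0], "yaw": 0},
    {"jaw": -1, "linear": [0, 0, 0], "yaw": 0}
  ]
}}

```text
t: 5.15
tool_pos: [0.5154, -0.2127, 0.0481]
tcp_rot: [3.118, -0.372, -0.001]
contact_force: [-1.4, -5.1, -4.3]
grip_width: 0.0137
grip_force: 58.6
```

```bash
python3 st.py; python3 -c "
from rig import robot;o=robot.observe();print(o['grip_force'],o['grip_width'])"
```

```text
t 5.15 tcp [ 0.5154 -0.2127  0.0481] handle-tcp in tool [-0.0006  0.0005 -0.0257] w 0.013691255944843111 F [-1.4 -5.1 -4.3]
yaw err deg -0.08224517461072478 M z [-0.001 -0.001 -1.   ]
58.57391059398651 0.013691255944843111
```

Call:
{"fn": "send_rows", "kwargs": {
  "increments": [
    {"jaw": -0.1, "linear": [0, 0, 0], "yaw": 0},
    {"jaw": -0.1, "linear": [0, 0, 0], "yaw": 0},
    {"jaw": -0.1, "linear": [0, 0, 0.004], "yaw": 0},
    {"jaw": -0.1, "linear": [0, 0, 0.004], "yaw": 0},
    {"jaw": -0.3, "linear": [0, 0, 0], "yaw": 0},
    {"jaw": -1, "linear": [0, 0, 0], "yaw": 0},
    {"jaw": -1, "linear": [0, 0, 0], "yaw": 0},
    {"jaw": -1, "linear": [0, 0, 0], "yaw": 0},
    {"jaw": -1, "linear": [0, 0, 0], "yaw": 0}
  ]
}}

```text
t: 5.9
tool_pos: [0.5156, -0.2127, 0.0423]
tcp_rot: [3.118, -0.372, -0.0]
contact_force: [-1.2, -5.7, 0.4]
grip_width: 0.0142
grip_force: 58.5
```

```bash
python3 - <<'E'
from h import *
c=robot.capture("wrist");cv2.imwrite("pics/g4.png",cv2.resize(c["image"][180:420,180:400],None,fx=1.5,fy=1.5))
E
cat > plan.py <<'E'
from sim import *
E
```

```text
(no output)
```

View pics/g4.png

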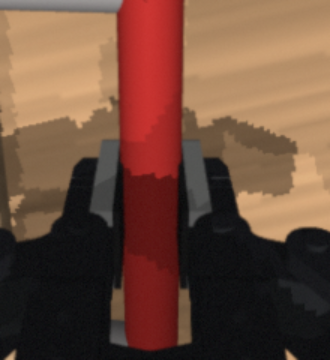

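The bar is now properly between the pads. I'll write the roller tracker and planner, then lift to just below the slope at which the roller starts.

```bash
cat > m.py <<'E'
from h import *
from sim import sim
import sys
Z0=0.0423; U_L=-0.0239
v=json.load(open("fit.json"))
def phi_of(o): return np.arcsin((o["tool_pos"][2]-Z0+.0738-.115)/.515)
def measure(n,phi):
    c=robot.capture(n); hsv=cv2.cvtColor(c["image"],cv2.COLOR_BGR2HSV); m=((hsv[...,1]>75)&(hsv[...,0]<25)).astype(np.float32)
    us=np.arange(-.21,.2101,.001); ys=np.arange(-.1,.1001,.004)
    G=np.array([[-.22+u,y,.066] for y in ys for u in us]); q=proj(c,w2world(v[:3],phi,G)).astype(np.float32)
    B=cv2.remap(m,q[:,0].reshape(len(ys),-1),q[:,1].reshape(len(ys),-1),cv2.INTER_LINEAR)
    # valid: not under lamp bar
    L=np.array([R(v[2])@[v[3]+x,v[4]+y,0]+[v[0],v[1],z] for x in(-.019,.019) for y in(-.09,.12) for z in(.26,.29)])
    hull=cv2.convexHull(proj(c,L).astype(np.float32)); k=np.ones(m.shape,np.float32); cv2.fillConvexPoly(k,hull.astype(np.int32),0)
    col=np.array([R(v[2])@[v[3],v[4]+y,0]+[v[0],v[1],z] for y,z in((.1,.275),(.3,.275),(.3,.275))]); a=proj(c,col); cv2.line(k,*[tuple(int(i) for i in p) for p in a[:2]],0,9)
    K=cv2.remap(k,q[:,0].reshape(len(ys),-1),q[:,1].reshape(len(ys),-1),cv2.INTER_LINEAR)>.99
    best=[]
    w=np.where(np.abs(ys)<.078,.031,.036)[:,None]
    for u in np.arange(-.18,.181,.001):
        t=np.clip((w-np.abs(us[None]-u))/.002+.5,0,1); best.append((np.abs(t-B)*K).sum())
    i=int(np.argmin(best)); 
    d=0
    if 0<i<len(best)-1:
        p,q0,r=best[i-1:i+2]; d=.5*(p-r)/(p-2*q0+r+1e-9)
    return -.18+.001*(i+d),best[i]/K.sum()
def main():
    o=robot.observe(); phi=phi_of(o); t=o["t"]
    a=measure("top",phi); b=measure("scene",phi)
    print(f"t {t:.2f} z {o['tool_pos'][2]:.4f} phi {phi:.4f} F {o['contact_force'].round(1)} w {o['grip_width']:.4f} top {a[0]:.4f} ({a[1]:.2f}) scene {b[0]:.4f} ({b[1]:.2f})")
    json.dump([t,phi,a[0],b[0]],open("last.json","w")); open("log.txt","a").write(json.dumps([t,phi,a[0],b[0]])+"\n")
main()
E
python3 m.py
```

```text
t 5.95 z 0.0423 phi -0.0800 F [-1.5 -5.5  0.6] w 0.0136 top -0.1633 (0.04) scene -0.1800 (0.01)
```

Call:
{"fn": "send_rows", "kwargs": {
  "increments": [
    {"jaw": -1, "linear": [0, 0, -0.0034], "yaw": 0},
    {"jaw": -1, "linear": [0, 0, -0.0034], "yaw": 0},
    {"jaw": -1, "linear": [0, 0, -0.0034], "yaw": 0},
    {"jaw": -1, "linear": [0, 0, -0.0034], "yaw": 0},
    {"jaw": -1, "linear": [0, 0, -0.0034], "yaw": 0},
    {"jaw": -1, "linear": [0, 0, -0.0034], "yaw": 0},
    {"jaw": -1, "linear": [0, 0, -0.0034], "yaw": 0},
    {"jaw": -1, "linear": [0, 0, -0.0034], "yaw": 0},
    {"jaw": -1, "linear": [0, 0, -0.0034], "yaw": 0},
    {"jaw": -1, "linear": [0, 0, -0.0034], "yaw": 0},
    {"jaw": -1, "linear": [0, 0, -0.0034], "yaw": 0},
    {"jaw": -1, "linear": [0, 0, -0.0034], "yaw": 0}
  ]
}}

```text
t: 7.05
tool_pos: [0.5155, -0.2135, 0.0719]
tcp_rot: [3.117, -0.372, -0.0]
contact_force: [1.8, -6.3, -11.3]
grip_width: 0.0133
grip_force: 58.5
```

```bash
python3 m.py
```

```text
t 7.05 z 0.0719 phi -0.0225 F [  1.8  -6.3 -11.3] w 0.0133 top -0.1634 (0.04) scene -0.1754 (0.03)
```

```bash
cat > p.py <<'E'
import sys,json,numpy as np
from scipy.optimize import differential_evolution
# usage: p.py target_d nseg seg_s [vmax]; fast sim with dt=1/60
def run(phis,seg,d,v,dt=1/60):
    n=int(round(seg/dt)); D=[];V=[]
    for k in range(len(phis)-1):
        for i in range(n):
            ph=phis[k]+(phis[k+1]-phis[k])*(i+.5)/n
            s=ph+.018*np.cos(d/.036)
            if abs(v)<1e-6:
                a=6.9*np.sign(s)*max(abs(s)-.011,0)
                v=a*dt
            else:
                vn=v+(6.9*(s-.011*np.sign(v))-.4*v)*dt; v=0 if v*vn<0 else vn
            d+=v*dt
            if d<0:d=0;v=min(v,0)*.0
            D.append(d);V.append(v)
    return np.array(D),np.array(V)
H=[json.loads(l) for l in open("log.txt")]
def est(m=4):
    h=H[-m:]; t0=h[0][0]
    def go(d0,v0):
        out=[d0];d,v=d0,v0
        for a,b in zip(h[:-1],h[1:]):
            T=b[0]-a[0];n=max(int(round(T*60)),1);D,V=run([a[1],b[1]],T,d,v,T/n);d,v=D[-1],V[-1];out.append(d)
        return np.array(out),v
    z=np.array([r[2]+.164 for r in h])
    f=lambda p:((go(*p)[0]-z)**2*[1]*1).sum()*1e6+ (p[1]/.3)**2
    r=min(((f((z[0]+dd,vv)),dd,vv) for dd in np.arange(-.001,.0011,.0005) for vv in np.arange(-.2,.2001,.004)))
    out,vend=go(z[0]+r[1],r[2]); return out[-1]*.4+z[-1]*.6,vend,(z-out)*1e3
if __name__=="__main__":
    tgt,ns,seg,vmax=float(sys.argv[1]),int(sys.argv[2]),float(sys.argv[3]),float(sys.argv[4])
    d,v,rs=est(min(3,len(H))); 
    if len(sys.argv)>5: v=float(sys.argv[5])
    ph=H[-1][1]; end=-.018*np.cos(tgt/.036)
    print(f"d {d:.4f} v {v:.4f} res mm {rs.round(1)} phi {ph:.4f}")
    mx=.045*seg
    def cost(x):
        p=[ph]+list(np.clip(ph+np.cumsum(x),-.05,.08)); D,V=run(p,seg,d,v)
        c=1e4*(D[-1]-tgt)**2*4+2e3*V[-1]**2+np.maximum(abs(V)-vmax,0).sum()*200+.3*np.abs(np.diff(x)).sum()/seg+30*(p[-1]-end)**2*100
        return c+2e3*max((D.max()-tgt) if tgt>d else (tgt-D.min()),0)
    r=differential_evolution(cost,[(-mx,mx)]*ns,maxiter=60,popsize=8,seed=1,tol=1e-4)
    p=[ph]+list(np.clip(ph+np.cumsum(r.x),-.05,.08)); D,V=run(p,seg,d,v); n=int(seg*60)
    print("cost",round(r.fun,3)); print("phi",np.round(p[1:],4)); print("zshare",np.round(-np.diff(p)*.515/.75/(seg*12),5)); print("d",D[n-1::n].round(3)); print("v",V[n-1::n].round(3))
E
time python3 p.py 0.1395 10 0.5 0.07 0
```

```text
d 0.0004 v 0.0000 res mm [0.  0.6] phi -0.0225
cost 0.151
phi [-0.0121  0.0057 -0.0003  0.0016  0.0194  0.0298  0.0265  0.0203  0.016
  0.0109]
zshare [-0.00119 -0.00204  0.00069 -0.00021 -0.00203 -0.0012   0.00039  0.00071
  0.00049  0.00058]
d [0.    0.002 0.018 0.039 0.059 0.085 0.113 0.132 0.138 0.138]
v [ 0.     0.015  0.04   0.04   0.045  0.058  0.05   0.026  0.    -0.   ]
real	0m14.265s
user	0m16.196s
sys	0m0.101s
```

Call:
{"fn": "send_rows", "kwargs": {
  "increments": [
    {"jaw": -1, "linear": [0, 0, -0.001]},
    {"jaw": -1, "linear": [0, 0, -0.001]},
    {"jaw": -1, "linear": [0, 0, -0.001]},
    {"jaw": -1, "linear": [0, 0, -0.001]},
    {"jaw": -1, "linear": [0, 0, -0.001]},
    {"jaw": -1, "linear": [0, 0, -0.001]},
    {"jaw": -1, "linear": [0, 0, -0.002]},
    {"jaw": -1, "linear": [0, 0, -0.002]},
    {"jaw": -1, "linear": [0, 0, -0.002]},
    {"jaw": -1, "linear": [0, 0, -0.002]},
    {"jaw": -1, "linear": [0, 0, -0.002]},
    {"jaw": -1, "linear": [0, 0, -0.002]}
  ]
}}

```text
$.increments[0]: bad value
```

```bash
python3 m.py; python3 p.py 0.1395 9 0.5 0.07
```

```text
t 7.15 z 0.0721 phi -0.0221 F [  1.6  -6.5 -10.8] w 0.0141 top -0.1632 (0.04) scene -0.1753 (0.03)
d 0.0005 v -0.0000 res mm [0.  0.6 0.8] phi -0.0221
cost 0.092
phi [-0.0186 -0.0063  0.01    0.0025  0.0136  0.0276  0.0269  0.0263  0.0117]
zshare [-4.00e-04 -1.41e-03 -1.87e-03  8.60e-04 -1.27e-03 -1.61e-03  9.00e-05
  6.00e-05  1.67e-03]
d [0.    0.    0.006 0.03  0.059 0.086 0.111 0.129 0.139]
v [-0.     0.     0.028  0.058  0.057  0.054  0.044  0.03   0.003]
```

Call:
{"fn": "send_rows", "kwargs": {
  "increments": [
    {"jaw": -1, "linear": [0, 0, -0.0012], "yaw": 0},
    {"jaw": -1, "linear": [0, 0, -0.0012], "yaw": 0},
    {"jaw": -1, "linear": [0, 0, -0.0012], "yaw": 0},
    {"jaw": -1, "linear": [0, 0, -0.0012], "yaw": 0},
    {"jaw": -1, "linear": [0, 0, -0.0012], "yaw": 0},
    {"jaw": -1, "linear": [0, 0, -0.0012], "yaw": 0},
    {"jaw": -1, "linear": [0, 0, -0.002], "yaw": 0},
    {"jaw": -1, "linear": [0, 0, -0.002], "yaw": 0},
    {"jaw": -1, "linear": [0, 0, -0.002], "yaw": 0},
    {"jaw": -1, "linear": [0, 0, -0.002], "yaw": 0},
    {"jaw": -1, "linear": [0, 0, -0.002], "yaw": 0},
    {"jaw": -1, "linear": [0, 0, -0.002], "yaw": 0}
  ]
}}

```text
t: 8.25
tool_pos: [0.5155, -0.2131, 0.0863]
tcp_rot: [3.118, -0.372, -0.001]
contact_force: [1.4, -6.8, -11.2]
grip_width: 0.0139
grip_force: 58.5
```

```bash
python3 m.py; python3 p.py 0.1395 8 0.5 0.07
```

```text
t 8.25 z 0.0863 phi 0.0054 F [  1.4  -6.8 -11.2] w 0.0139 top -0.1624 (0.04) scene -0.1737 (0.04)
d 0.0024 v 0.0198 res mm [-0.5  0.6 -1.9] phi 0.0054
cost 0.412
phi [0.0042 0.0071 0.0282 0.0174 0.0279 0.0354 0.0228 0.0039]
zshare [ 0.00013 -0.00033 -0.00241  0.00123 -0.00119 -0.00086  0.00144  0.00216]
d [0.021 0.049 0.076 0.103 0.115 0.122 0.134 0.138]
v [ 0.05   0.056  0.059  0.04   0.014  0.02   0.021 -0.   ]
```

Call:
{"fn": "send_rows", "kwargs": {
  "increments": [
    {"jaw": -1, "linear": [0, 0, 0.0003], "yaw": 0},
    {"jaw": -1, "linear": [0, 0, 0.0003], "yaw": 0},
    {"jaw": -1, "linear": [0, 0, 0.0003], "yaw": 0},
    {"jaw": -1, "linear": [0, 0, 0], "yaw": 0},
    {"jaw": -1, "linear": [0, 0, 0], "yaw": 0},
    {"jaw": -1, "linear": [0, 0, 0], "yaw": 0}
  ]
}}

```text
t: 8.85
tool_pos: [0.5155, -0.2132, 0.0856]
tcp_rot: [3.118, -0.372, -0.001]
contact_force: [2.6, -7.3, -10.3]
grip_width: 0.0137
grip_force: 58.6
```

```bash
python3 m.py; python3 p.py 0.1395 8 0.5 0.07
```

```text
t 8.85 z 0.0856 phi 0.0040 F [  2.6  -7.3 -10.3] w 0.0137 top -0.1435 (0.04) scene -0.1677 (0.05)
d 0.0232 v 0.0526 res mm [ 0.  -1.9 -6.6] phi 0.0040
cost 0.164
phi [-0.0041  0.0004  0.0164  0.0299  0.0349  0.016   0.0231  0.0079]
zshare [ 0.00092 -0.00052 -0.00182 -0.00155 -0.00057  0.00216 -0.00081  0.00174]
d [0.048 0.056 0.056 0.065 0.093 0.124 0.136 0.139]
v [ 0.037  0.     0.004  0.037  0.067  0.045  0.015 -0.   ]
```

Call:
{"fn": "send_rows", "kwargs": {
  "increments": [
    {"jaw": -1, "linear": [0, 0, 0.0002], "yaw": 0},
    {"jaw": -1, "linear": [0, 0, 0.0002], "yaw": 0},
    {"jaw": -1, "linear": [0, 0, 0], "yaw": 0},
    {"jaw": -1, "linear": [0, 0, 0], "yaw": 0}
  ]
}}

```text
t: 9.28
tool_pos: [0.5155, -0.2132, 0.0853]
tcp_rot: [3.118, -0.372, -0.001]
contact_force: [1.0, -7.8, -10.2]
grip_width: 0.014
grip_force: 58.6
```

```bash
sed -i 's/est(min(3,len(H)))/est(2)/' p.py; python3 m.py; python3 p.py 0.1395 8 0.5 0.07
```

```text
t 9.28 z 0.0853 phi 0.0034 F [  1.   -7.8 -10.2] w 0.0140 top -0.1229 (0.04) scene -0.1333 (0.10)
d 0.0412 v 0.0494 res mm [ 0.5 -0.1] phi 0.0034
cost 0.042
phi [0.0008 0.0135 0.0139 0.0249 0.0372 0.0255 0.018  0.0133]
zshare [ 3.10e-04 -1.46e-03 -4.00e-05 -1.27e-03 -1.40e-03  1.33e-03  8.70e-04
  5.40e-04]
d [0.06  0.062 0.062 0.065 0.083 0.113 0.134 0.139]
v [ 0.02   0.     0.     0.017  0.053  0.057  0.027 -0.   ]
```

Call:
{"fn": "send_rows", "kwargs": {
  "increments": [
    {"jaw": -1, "linear": [0, 0, -0.0012], "yaw": 0},
    {"jaw": -1, "linear": [0, 0, -0.0012], "yaw": 0},
    {"jaw": -1, "linear": [0, 0, -0.0012], "yaw": 0},
    {"jaw": -1, "linear": [0, 0, -0.0012], "yaw": 0},
    {"jaw": -1, "linear": [0, 0, -0.0012], "yaw": 0}
  ]
}}

```text
t: 9.8
tool_pos: [0.5155, -0.213, 0.0898]
tcp_rot: [3.118, -0.372, -0.001]
contact_force: [1.6, -6.6, -10.4]
grip_width: 0.014
grip_force: 58.6
```

```bash
python3 m.py; python3 p.py 0.1395 7 0.5 0.07
```

```text
t 9.80 z 0.0898 phi 0.0122 F [  1.6  -6.6 -10.4] w 0.0140 top -0.1064 (0.04) scene -0.1174 (0.10)
d 0.0578 v 0.0302 res mm [ 0.  -0.4] phi 0.0122
cost 0.071
phi [0.0219 0.033  0.0268 0.0241 0.0222 0.0209 0.0139]
zshare [-0.00111 -0.00126  0.00071  0.00031  0.00021  0.00015  0.0008 ]
d [0.073 0.091 0.113 0.129 0.137 0.138 0.138]
v [0.031 0.042 0.041 0.024 0.01  0.    0.   ]
```

Call:
{"fn": "send_rows", "kwargs": {
  "increments": [
    {"jaw": -1, "linear": [0, 0, -0.0012], "yaw": 0},
    {"jaw": -1, "linear": [0, 0, -0.0012], "yaw": 0},
    {"jaw": -1, "linear": [0, 0, -0.0012], "yaw": 0},
    {"jaw": -1, "linear": [0, 0, -0.0012], "yaw": 0},
    {"jaw": -1, "linear": [0, 0, -0.0012], "yaw": 0},
    {"jaw": -1, "linear": [0, 0, -0.0012], "yaw": 0}
  ]
}}

```text
t: 10.4
tool_pos: [0.5156, -0.2128, 0.0951]
tcp_rot: [3.118, -0.371, -0.001]
contact_force: [2.4, -5.8, -9.7]
grip_width: 0.0135
grip_force: 58.6
```

```bash
python3 m.py; python3 p.py 0.1395 7 0.5 0.07
```

```text
t 10.40 z 0.0951 phi 0.0226 F [ 2.4 -5.8 -9.7] w 0.0135 top -0.0958 (0.05) scene -0.1042 (0.10)
d 0.0680 v 0.0233 res mm [-0.5  0.5] phi 0.0226
cost 0.043
phi [0.0409 0.0212 0.0161 0.0182 0.0166 0.0154 0.0146]
zshare [-2.10e-03  2.25e-03  5.80e-04 -2.40e-04  1.90e-04  1.40e-04  8.00e-05]
d [0.087 0.118 0.137 0.139 0.139 0.139 0.139]
v [0.056 0.056 0.019 0.    0.    0.    0.   ]
```

Call:
{"fn": "send_rows", "kwargs": {
  "increments": [
    {"jaw": -1, "linear": [0, 0, -0.0016], "yaw": 0},
    {"jaw": -1, "linear": [0, 0, -0.0016], "yaw": 0},
    {"jaw": -1, "linear": [0, 0, -0.0016], "yaw": 0},
    {"jaw": -1, "linear": [0, 0, -0.0016], "yaw": 0},
    {"jaw": -1, "linear": [0, 0, -0.0012], "yaw": 0}
  ]
}}

```text
t: 10.92
tool_pos: [0.5157, -0.2124, 0.101]
tcp_rot: [3.119, -0.371, -0.001]
contact_force: [2.4, -6.3, -7.6]
grip_width: 0.0137
grip_force: 58.5
```

```bash
python3 m.py; python3 p.py 0.1395 7 0.5 0.07
```

```text
t 10.92 z 0.1010 phi 0.0339 F [ 2.4 -6.3 -7.6] w 0.0137 top -0.0833 (0.05) scene -0.0813 (0.08)
d 0.0809 v 0.0399 res mm [ 0.  -0.5] phi 0.0339
cost 0.015
phi [0.0309 0.0212 0.0171 0.0169 0.0172 0.0146 0.0127]
zshare [ 3.5e-04  1.1e-03  4.8e-04  2.0e-05 -3.0e-05  2.9e-04  2.2e-04]
d [0.106 0.129 0.139 0.139 0.139 0.139 0.139]
v [ 0.053  0.035  0.008  0.     0.     0.    -0.   ]
```

Call:
{"fn": "send_rows", "kwargs": {
  "increments": [
    {"jaw": -1, "linear": [0, 0, 0.0005], "yaw": 0},
    {"jaw": -1, "linear": [0, 0, 0.0005], "yaw": 0},
    {"jaw": -1, "linear": [0, 0, 0.001], "yaw": 0},
    {"jaw": -1, "linear": [0, 0, 0.001], "yaw": 0}
  ]
}}

```text
t: 11.35
tool_pos: [0.5156, -0.2125, 0.0987]
tcp_rot: [3.118, -0.372, -0.0]
contact_force: [1.4, -6.5, -8.2]
grip_width: 0.0137
grip_force: 58.7
```

```bash
python3 m.py; python3 p.py 0.1395 7 0.5 0.07
```

```text
t 11.35 z 0.0987 phi 0.0296 F [ 1.4 -6.5 -8.2] w 0.0137 top -0.0633 (0.03) scene -0.0644 (0.06)
d 0.1005 v 0.0480 res mm [0.  0.5] phi 0.0296
cost 0.005
phi [0.0258 0.0214 0.0172 0.0147 0.0121 0.0097 0.0134]
zshare [ 0.00043  0.00051  0.00048  0.00029  0.00029  0.00028 -0.00043]
d [0.122 0.135 0.139 0.139 0.139 0.139 0.139]
v [ 0.036  0.018  0.     0.    -0.    -0.    -0.   ]
```

Call:
{"fn": "send_rows", "kwargs": {
  "increments": [
    {"jaw": -1, "linear": [0, 0, 0.0005], "yaw": 0},
    {"jaw": -1, "linear": [0, 0, 0.0005], "yaw": 0},
    {"jaw": -1, "linear": [0, 0, 0.0005], "yaw": 0},
    {"jaw": -1, "linear": [0, 0, 0.0006], "yaw": 0},
    {"jaw": -1, "linear": [0, 0, 0.0007], "yaw": 0}
  ]
}}

```text
t: 11.87
tool_pos: [0.5156, -0.2127, 0.0967]
tcp_rot: [3.118, -0.372, -0.0]
contact_force: [1.7, -6.2, -7.0]
grip_width: 0.0138
grip_force: 58.7
```

```bash
python3 m.py; python3 p.py 0.1395 6 0.5 0.07
```

```text
t 11.87 z 0.0967 phi 0.0256 F [ 1.7 -6.2 -7. ] w 0.0138 top -0.0458 (0.03) scene -0.0483 (0.07)
d 0.1183 v 0.0286 res mm [ 0.5 -0.2] phi 0.0256
cost 0.041
phi [0.0117 0.0248 0.0367 0.0225 0.0187 0.0129]
zshare [ 0.0016  -0.00151 -0.00136  0.00163  0.00043  0.00067]
d [0.125 0.125 0.127 0.135 0.139 0.139]
v [-0.     0.     0.011  0.017  0.    -0.   ]
```

Call:
{"fn": "send_rows", "kwargs": {
  "increments": [
    {"jaw": -1, "linear": [0, 0, -0.0005], "yaw": 0},
    {"jaw": -1, "linear": [0, 0, 0], "yaw": 0},
    {"jaw": -1, "linear": [0, 0, 0], "yaw": 0},
    {"jaw": -1, "linear": [0, 0, 0], "yaw": 0}
  ]
}}

```text
t: 12.3
tool_pos: [0.5156, -0.2127, 0.097]
tcp_rot: [3.118, -0.372, -0.001]
contact_force: [1.4, -6.1, -8.1]
grip_width: 0.0139
grip_force: 58.6
```

```bash
python3 m.py; python3 p.py 0.1395 6 0.5 0.07
```

```text
t 12.30 z 0.0970 phi 0.0263 F [ 1.4 -6.1 -8.1] w 0.0139 top -0.0398 (0.03) scene -0.0435 (0.07)
d 0.1243 v 0.0098 res mm [ 0.  -0.2] phi 0.0263
cost 0.019
phi [0.0327 0.0212 0.015  0.0109 0.012  0.0133]
zshare [-0.00073  0.00131  0.00071  0.00047 -0.00012 -0.00014]
d [0.129 0.137 0.139 0.139 0.139 0.139]
v [ 0.014  0.013  0.    -0.    -0.    -0.   ]
```

Call:
{"fn": "send_rows", "kwargs": {
  "increments": [
    {"jaw": -1, "linear": [0, 0, -0.0012], "yaw": 0},
    {"jaw": -1, "linear": [0, 0, -0.0012], "yaw": 0},
    {"jaw": -1, "linear": [0, 0, -0.0012], "yaw": 0},
    {"jaw": -1, "linear": [0, 0, -0.0008], "yaw": 0},
    {"jaw": -1, "linear": [0, 0, 0], "yaw": 0}
  ]
}}

```text
t: 12.82
tool_pos: [0.5157, -0.2124, 0.1004]
tcp_rot: [3.119, -0.371, -0.0]
contact_force: [1.4, -5.8, -8.3]
grip_width: 0.0139
grip_force: 58.6
```

```bash
python3 m.py; python3 p.py 0.1395 6 0.5 0.07
```

```text
t 12.82 z 0.1004 phi 0.0328 F [ 1.4 -5.8 -8.3] w 0.0139 top -0.0390 (0.03) scene -0.0429 (0.07)
d 0.1250 v 0.0058 res mm [ 0. -0.] phi 0.0328
cost 0.021
phi [0.0308 0.016  0.0027 0.0023 0.0067 0.0133]
zshare [ 2.30e-04  1.69e-03  1.52e-03  4.00e-05 -5.00e-04 -7.60e-04]
d [0.131 0.139 0.139 0.139 0.139 0.139]
v [ 0.018  0.007 -0.    -0.    -0.    -0.   ]
```

Call:
{"fn": "send_rows", "kwargs": {
  "increments": [
    {"jaw": -1, "linear": [0, 0, 0], "yaw": 0},
    {"jaw": -1, "linear": [0, 0, 0], "yaw": 0},
    {"jaw": -1, "linear": [0, 0, 0.0008], "yaw": 0},
    {"jaw": -1, "linear": [0, 0, 0.0012], "yaw": 0}
  ]
}}

```text
t: 13.25
tool_pos: [0.5157, -0.2126, 0.0989]
tcp_rot: [3.118, -0.372, -0.0]
contact_force: [0.7, -6.1, -7.6]
grip_width: 0.0138
grip_force: 58.7
```

```bash
python3 m.py; python3 p.py 0.1395 6 0.5 0.07
```

```text
t 13.25 z 0.0989 phi 0.0299 F [ 0.7 -6.1 -7.6] w 0.0138 top -0.0362 (0.03) scene -0.0398 (0.07)
d 0.1277 v 0.0095 res mm [0.  0.4] phi 0.0299
cost 0.033
phi [0.0193 0.006  0.0191 0.0319 0.0267 0.0132]
zshare [ 0.00122  0.00152 -0.0015  -0.00146  0.00059  0.00155]
d [0.131 0.131 0.131 0.131 0.136 0.139]
v [ 0.    -0.     0.     0.003  0.012  0.   ]
```

Call:
{"fn": "send_rows", "kwargs": {
  "increments": [
    {"jaw": -1, "linear": [0, 0, 0], "yaw": 0},
    {"jaw": -1, "linear": [0, 0, 0], "yaw": 0},
    {"jaw": -1, "linear": [0, 0, 0.0006], "yaw": 0},
    {"jaw": -1, "linear": [0, 0, 0.001], "yaw": 0}
  ]
}}

```text
t: 13.68
tool_pos: [0.5156, -0.2126, 0.0977]
tcp_rot: [3.118, -0.372, -0.0]
contact_force: [1.8, -6.6, -7.6]
grip_width: 0.0138
grip_force: 58.7
```

```bash
python3 m.py; python3 p.py 0.1395 6 0.5 0.07
```

```text
t 13.68 z 0.0977 phi 0.0276 F [ 1.8 -6.6 -7.6] w 0.0138 top -0.0330 (0.03) scene -0.0372 (0.07)
d 0.1308 v 0.0073 res mm [0.  0.4] phi 0.0276
cost 0.014
phi [0.025  0.0212 0.0241 0.0295 0.0215 0.0133]
zshare [ 0.00029  0.00044 -0.00034 -0.00061  0.00092  0.00094]
d [0.134 0.135 0.135 0.136 0.139 0.139]
v [0.005 0.    0.    0.005 0.005 0.   ]
```

Call:
{"fn": "send_rows", "kwargs": {
  "increments": [
    {"jaw": -1, "linear": [0, 0, -0.0003], "yaw": 0},
    {"jaw": -1, "linear": [0, 0, 0], "yaw": 0},
    {"jaw": -1, "linear": [0, 0, 0], "yaw": 0},
    {"jaw": -1, "linear": [0, 0, 0], "yaw": 0},
    {"jaw": -1, "linear": [0, 0, 0.001], "yaw": 0}
  ]
}}

```text
t: 14.2
tool_pos: [0.5156, -0.2126, 0.0972]
tcp_rot: [3.118, -0.372, -0.0]
contact_force: [1.0, -6.1, -8.1]
grip_width: 0.0138
grip_force: 58.7
```

```bash
python3 m.py; python3 p.py 0.1395 4 0.5 0.07
cat > prof.py <<'E'
from h import *
v=json.load(open("fit.json")); phi=json.loads(open("log.txt").readlines()[-1])[1]
c=robot.capture("top");hsv=cv2.cvtColor(c["image"],cv2.COLOR_BGR2HSV);m=((hsv[...,1]>75)&(hsv[...,0]<25)).astype(np.float32)
us=np.arange(-.1,.0601,.002);ys=np.arange(-.07,.071,.005)
q=proj(c,w2world(v[:3],phi,[[-.22+u,y,.066] for y in ys for u in us])).astype(np.float32)
B=cv2.remap(m,q[:,0].reshape(len(ys),-1),q[:,1].reshape(len(ys),-1),cv2.INTER_LINEAR)
print(" ".join(f"{1e3*u:.0f}:{b:.1f}" for u,b in zip(us,np.median(B,0)) if -.075<u<.03))
# where does lamp bar edge (y=0) appear in this plane
for x in(-.017,0,.017):
  P=proj(c,R(v[2])@[v[3]+x,v[4],0]+[v[0],v[1],.267+v[5]])[0]; Q=proj(c,w2world(v[:3],phi,[[-.22+u,y,.066] for u in us for y in (-.04,-.02,0,.02,.04)]))
  i=np.argmin(((Q-P)**2).sum(1)); print("lamp edge",x,"appears near u",us[i//5].round(3))
E
python3 prof.py
```

```text
t 14.20 z 0.0972 phi 0.0266 F [ 1.  -6.1 -8.1] w 0.0138 top -0.0323 (0.03) scene -0.0362 (0.07)
d 0.1316 v 0.0009 res mm [0.  0.4] phi 0.0266
cost 0.017
phi [0.0243 0.0282 0.0312 0.0135]
zshare [ 0.00026 -0.00044 -0.00035  0.00203]
d [0.132 0.132 0.134 0.139]
v [0.    0.001 0.011 0.   ]
-74:0.0 -72:0.0 -70:0.0 -68:0.0 -66:0.0 -64:0.3 -62:1.0 -60:1.0 -58:1.0 -56:1.0 -54:1.0 -52:1.0 -50:1.0 -48:1.0 -46:1.0 -44:1.0 -42:1.0 -40:1.0 -38:1.0 -36:0.3 -34:0.0 -32:0.0 -30:0.0 -28:0.0 -26:0.0 -24:0.0 -22:0.0 -20:0.0 -18:0.0 -16:0.0 -14:0.0 -12:0.0 -10:0.0 -8:0.0 -6:0.0 -4:0.0 -2:0.0 0:0.0 2:0.0 4:0.0 6:0.0 8:0.0 10:0.0 12:0.0 14:0.0 16:0.0 18:0.0 20:0.0 22:0.0 24:0.0 26:0.0 28:0.0
lamp edge -0.017 appears near u -0.036
lamp edge 0 appears near u -0.016
lamp edge 0.017 appears near u 0.002
```

Call:
{"fn": "send_rows", "kwargs": {
  "increments": [
    {"jaw": -1, "linear": [0, 0, -0.0013], "yaw": 0},
    {"jaw": -1, "linear": [0, 0, -0.0013], "yaw": 0},
    {"jaw": -1, "linear": [0, 0, -0.0013], "yaw": 0},
    {"jaw": -1, "linear": [0, 0, 0], "yaw": 0},
    {"jaw": -1, "linear": [0, 0, 0], "yaw": 0},
    {"jaw": -1, "linear": [0, 0, 0.0012], "yaw": 0},
    {"jaw": -1, "linear": [0, 0, 0.0012], "yaw": 0},
    {"jaw": -1, "linear": [0, 0, 0.0012], "yaw": 0}
  ]
}}

```text
t: 15.02
tool_pos: [0.5156, -0.2126, 0.0974]
tcp_rot: [3.118, -0.372, -0.0]
contact_force: [1.4, -5.7, -6.9]
grip_width: 0.0135
grip_force: 58.7
```

```bash
python3 m.py; python3 p.py 0.1395 4 0.5 0.07
```

```text
t 15.02 z 0.0974 phi 0.0269 F [ 1.4 -5.7 -6.9] w 0.0135 top -0.0295 (0.03) scene -0.0332 (0.07)
d 0.1345 v 0.0049 res mm [0.5 0.1] phi 0.0269
cost 0.002
phi [0.0255 0.0214 0.0174 0.0134]
zshare [0.00017 0.00046 0.00046 0.00046]
d [0.137 0.139 0.139 0.139]
v [0.006 0.001 0.    0.   ]
```

Call:
{"fn": "send_rows", "kwargs": {
  "increments": [
    {"jaw": -1, "linear": [0, 0, 0], "yaw": 0},
    {"jaw": -1, "linear": [0, 0, 0], "yaw": 0},
    {"jaw": -1, "linear": [0, 0, 0], "yaw": 0},
    {"jaw": -1, "linear": [0, 0, 0], "yaw": 0},
    {"jaw": -1, "linear": [0, 0, 0.001], "yaw": 0},
    {"jaw": -1, "linear": [0, 0, 0.001], "yaw": 0}
  ]
}}

```text
t: 15.62
tool_pos: [0.5156, -0.2127, 0.0959]
tcp_rot: [3.118, -0.372, -0.0]
contact_force: [0.5, -6.9, -6.7]
grip_width: 0.0137
grip_force: 58.7
```

```bash
python3 m.py; python3 p.py 0.1395 4 0.5 0.07
```

```text
t 15.62 z 0.0959 phi 0.0241 F [ 0.5 -6.9 -6.7] w 0.0137 top -0.0285 (0.03) scene -0.0329 (0.07)
d 0.1355 v 0.0000 res mm [-0.5  0.2] phi 0.0241
cost 0.006
phi [0.0284 0.024  0.0188 0.0134]
zshare [-0.00049  0.0005   0.00059  0.00062]
d [0.136 0.138 0.139 0.139]
v [0.003 0.005 0.    0.   ]
```

Call:
{"fn": "send_rows", "kwargs": {
  "increments": [
    {"jaw": -1, "linear": [0, 0, -0.0015], "yaw": 0},
    {"jaw": -1, "linear": [0, 0, -0.0015], "yaw": 0},
    {"jaw": -1, "linear": [0, 0, -0.0015], "yaw": 0},
    {"jaw": -1, "linear": [0, 0, -0.0013], "yaw": 0},
    {"jaw": -1, "linear": [0, 0, 0], "yaw": 0},
    {"jaw": -1, "linear": [0, 0, 0], "yaw": 0},
    {"jaw": -1, "linear": [0, 0, 0.001], "yaw": 0},
    {"jaw": -1, "linear": [0, 0, 0.0013], "yaw": 0},
    {"jaw": -1, "linear": [0, 0, 0.0013], "yaw": 0}
  ]
}}

```text
t: 16.47
tool_pos: [0.5156, -0.2126, 0.0975]
tcp_rot: [3.118, -0.372, -0.0]
contact_force: [2.1, -5.8, -7.0]
grip_width: 0.0137
grip_force: 58.7
```

```bash
python3 m.py; python3 p.py 0.14 4 0.5 0.07
```

```text
t 16.47 z 0.0975 phi 0.0272 F [ 2.1 -5.8 -7. ] w 0.0137 top -0.0248 (0.04) scene -0.0293 (0.07)
d 0.1390 v 0.0062 res mm [-0.5  0.4] phi 0.0272
cost 0.557
phi [0.0047 0.0075 0.0104 0.0132]
zshare [ 0.00258 -0.00032 -0.00032 -0.00032]
d [0.14 0.14 0.14 0.14]
v [-0. -0. -0.  0.]
```

Call:
{"fn": "send_rows", "kwargs": {
  "increments": [
    {"jaw": -1, "linear": [0, 0, 0.003], "yaw": 0},
    {"jaw": -1, "linear": [0, 0, 0.003], "yaw": 0},
    {"jaw": -1, "linear": [0, 0, 0.003], "yaw": 0},
    {"jaw": -1, "linear": [0, 0, 0.0012], "yaw": 0},
    {"jaw": -1, "linear": [0, 0, 0], "yaw": 0}
  ]
}}

```text
t: 16.98
tool_pos: [0.5156, -0.213, 0.0897]
tcp_rot: [3.118, -0.372, -0.001]
contact_force: [0.9, -6.7, -7.8]
grip_width: 0.014
grip_force: 58.7
```

```bash
python3 m.py; python3 prof.py
```

```text
t 16.98 z 0.0897 phi 0.0121 F [ 0.9 -6.7 -7.8] w 0.0140 top -0.0214 (0.04) scene -0.0271 (0.08)
-74:0.0 -72:0.0 -70:0.0 -68:0.0 -66:0.0 -64:0.0 -62:0.0 -60:0.0 -58:0.0 -56:0.0 -54:0.0 -52:0.3 -50:0.9 -48:1.0 -46:1.0 -44:1.0 -42:1.0 -40:1.0 -38:1.0 -36:0.7 -34:0.0 -32:0.0 -30:0.0 -28:0.0 -26:0.0 -24:0.0 -22:0.0 -20:0.0 -18:0.0 -16:0.0 -14:0.0 -12:0.0 -10:0.0 -8:0.0 -6:0.0 -4:0.0 -2:0.0 0:0.0 2:0.0 4:0.0 6:0.0 8:0.0 10:0.0 12:0.0 14:0.0 16:0.0 18:0.0 20:0.0 22:0.0 24:0.0 26:0.0 28:0.0
lamp edge -0.017 appears near u -0.034
lamp edge 0 appears near u -0.016
lamp edge 0.017 appears near u 0.004
```

```bash
python3 m.py
python3 - <<'E'
from h import *
v=json.load(open("fit.json")); phi=json.loads(open("log.txt").readlines()[-1])[1]
c=robot.capture("top");hsv=cv2.cvtColor(c["image"],cv2.COLOR_BGR2HSV).astype(np.float32)
us=np.arange(-.06,.031,.004)
for y in(-.1,-.06,0,.06,.1):
  q=proj(c,w2world(v[:3],phi,[[-.22+u,y,.066] for u in us])).astype(np.float32)
  B=cv2.remap(hsv,q[:,:1],q[:,1:],cv2.INTER_LINEAR)[:,0]
  print(y," ".join(f"{1e3*u:.0f}:{int(b[0])},{int(b[1])},{int(b[2])}" for u,b in zip(us,B)))
E
```

```text
t 17.13 z 0.0899 phi 0.0123 F [ 2.1 -7.4 -8.3] w 0.0137 top -0.0215 (0.04) scene -0.0271 (0.08)
-0.1 -60:10,42,121 -56:13,82,133 -52:14,96,146 -48:15,98,159 -44:15,99,170 -40:15,99,180 -36:15,91,183 -32:14,48,178 -28:12,15,195 -24:17,6,208 -20:21,4,210 -16:22,5,210 -12:22,6,210 -8:20,7,211 -4:21,8,211 0:18,10,207 4:14,22,190 8:14,59,166 12:13,58,149 16:8,23,147 20:8,16,144 24:7,17,138 28:7,16,141
-0.06 -60:166,8,170 -56:7,19,136 -52:10,65,120 -48:10,90,113 -44:10,93,117 -40:11,107,136 -36:12,90,142 -32:11,29,158 -28:14,11,194 -24:18,5,208 -20:23,5,211 -16:24,6,211 -12:22,7,211 -8:21,8,211 -4:20,8,210 0:17,10,206 4:12,17,185 8:4,17,167 12:162,7,182 16:152,4,187 20:142,5,193 24:146,5,193 28:141,5,193
0 -60:151,4,207 -56:105,10,176 -52:9,53,130 -48:9,82,117 -44:9,85,118 -40:11,100,135 -36:11,78,137 -32:12,25,161 -28:14,10,197 -24:19,5,208 -20:23,5,210 -16:24,5,210 -12:23,5,210 -8:23,5,211 -4:23,5,210 0:17,9,204 4:12,13,183 8:67,5,187 12:130,4,209 16:127,5,214 20:128,5,214 24:127,5,214 28:127,5,214
0.06 -60:168,9,201 -56:33,19,162 -52:10,75,130 -48:12,103,138 -44:13,109,148 -40:13,110,149 -36:11,71,139 -32:12,21,168 -28:14,9,200 -24:18,4,209 -20:17,3,211 -16:15,2,211 -12:20,4,211 -8:23,4,210 -4:22,7,210 0:17,10,205 4:9,13,183 8:156,4,188 12:131,5,209 16:128,5,213 20:128,5,214 24:128,5,214 28:128,5,214
0.1 -60:9,33,151 -56:14,78,141 -52:14,93,155 -48:14,94,166 -44:15,95,173 -40:15,95,172 -36:15,96,161 -32:15,95,150 -28:14,95,147 -24:14,96,149 -20:14,95,151 -16:14,94,149 -12:14,93,148 -8:14,90,148 -4:14,91,156 0:14,94,175 4:15,93,175 8:14,73,167 12:8,29,176 16:4,11,189 20:6,10,192 24:4,9,192 28:6,11,192
```

The fully visible collar at y=0.1 puts the roller centre at u ≈ -0.0245, which is the lamp's centre within about 1 mm, and the roller is at rest. I'll hold it there.

Call:
{"fn": "send_rows", "kwargs": {
  "increments": [
    {"jaw": -1, "linear": [0, 0, 0], "yaw": 0},
    {"jaw": -1, "linear": [0, 0, 0], "yaw": 0},
    {"jaw": -1, "linear": [0, 0, 0], "yaw": 0},
    {"jaw": -1, "linear": [0, 0, 0], "yaw": 0},
    {"jaw": -1, "linear": [0, 0, 0], "yaw": 0},
    {"jaw": -1, "linear": [0, 0, 0], "yaw": 0},
    {"jaw": -1, "linear": [0, 0, 0], "yaw": 0},
    {"jaw": -1, "linear": [0, 0, 0], "yaw": 0},
    {"jaw": -1, "linear": [0, 0, 0], "yaw": 0},
    {"jaw": -1, "linear": [0, 0, 0], "yaw": 0},
    {"jaw": -1, "linear": [0, 0, 0], "yaw": 0},
    {"jaw": -1, "linear": [0, 0, 0], "yaw": 0}
  ]
}}

```text
t: 18.28
tool_pos: [0.5155, -0.2129, 0.0899]
tcp_rot: [3.118, -0.372, -0.0]
contact_force: [0.9, -7.1, -7.6]
grip_width: 0.0139
grip_force: 58.7
```

Call:
{"fn": "send_rows", "kwargs": {
  "increments": [
    {"jaw": -1, "linear": [0, 0, 0], "yaw": 0},
    {"jaw": -1, "linear": [0, 0, 0], "yaw": 0},
    {"jaw": -1, "linear": [0, 0, 0], "yaw": 0},
    {"jaw": -1, "linear": [0, 0, 0], "yaw": 0},
    {"jaw": -1, "linear": [0, 0, 0], "yaw": 0},
    {"jaw": -1, "linear": [0, 0, 0], "yaw": 0},
    {"jaw": -1, "linear": [0, 0, 0], "yaw": 0},
    {"jaw": -1, "linear": [0, 0, 0], "yaw": 0},
    {"jaw": -1, "linear": [0, 0, 0], "yaw": 0},
    {"jaw": -1, "linear": [0, 0, 0], "yaw": 0},
    {"jaw": -1, "linear": [0, 0, 0], "yaw": 0},
    {"jaw": -1, "linear": [0, 0, 0], "yaw": 0}
  ]
}}

```text
t: 19.28
tool_pos: [0.5155, -0.2129, 0.0899]
tcp_rot: [3.118, -0.372, -0.0]
contact_force: [0.6, -6.8, -7.4]
grip_width: 0.014
grip_force: 58.7
```

```bash
python3 m.py
```

```text
t 19.28 z 0.0899 phi 0.0124 F [ 0.6 -6.8 -7.4] w 0.0140 top -0.0215 (0.04) scene -0.0271 (0.08)
```

Call:
{"fn": "send_rows", "kwargs": {
  "increments": [
    {"jaw": -1, "linear": [0, 0, 0], "yaw": 0},
    {"jaw": -1, "linear": [0, 0, 0], "yaw": 0},
    {"jaw": -1, "linear": [0, 0, 0], "yaw": 0},
    {"jaw": -1, "linear": [0, 0, 0], "yaw": 0},
    {"jaw": -1, "linear": [0, 0, 0], "yaw": 0},
    {"jaw": -1, "linear": [0, 0, 0], "yaw": 0},
    {"jaw": -1, "linear": [0, 0, 0], "yaw": 0},
    {"jaw": -1, "linear": [0, 0, 0], "yaw": 0},
    {"jaw": -1, "linear": [0, 0, 0], "yaw": 0},
    {"jaw": -1, "linear": [0, 0, 0], "yaw": 0},
    {"jaw": -1, "linear": [0, 0, 0], "yaw": 0},
    {"jaw": -1, "linear": [0, 0, 0], "yaw": 0}
  ]
}}

```text
t: 20.38
tool_pos: [0.5155, -0.213, 0.0899]
tcp_rot: [3.118, -0.372, -0.0]
contact_force: [1.0, -7.0, -7.5]
grip_width: 0.0141
grip_force: 58.7
```

Call:
{"fn": "send_rows", "kwargs": {
  "increments": [
    {"jaw": -1, "linear": [0, 0, 0], "yaw": 0},
    {"jaw": -1, "linear": [0, 0, 0], "yaw": 0},
    {"jaw": -1, "linear": [0, 0, 0], "yaw": 0},
    {"jaw": -1, "linear": [0, 0, 0], "yaw": 0},
    {"jaw": -1, "linear": [0, 0, 0], "yaw": 0},
    {"jaw": -1, "linear": [0, 0, 0], "yaw": 0},
    {"jaw": -1, "linear": [0, 0, 0], "yaw": 0},
    {"jaw": -1, "linear": [0, 0, 0], "yaw": 0},
    {"jaw": -1, "linear": [0, 0, 0], "yaw": 0},
    {"jaw": -1, "linear": [0, 0, 0], "yaw": 0},
    {"jaw": -1, "linear": [0, 0, 0], "yaw": 0},
    {"jaw": -1, "linear": [0, 0, 0], "yaw": 0}
  ]
}}

```text
t: 21.38
tool_pos: [0.5155, -0.2129, 0.0899]
tcp_rot: [3.118, -0.372, -0.0]
contact_force: [0.9, -7.5, -7.3]
grip_width: 0.0138
grip_force: 58.7
```

Call:
{"fn": "send_rows", "kwargs": {
  "increments": [
    {"jaw": -1, "linear": [0, 0, 0], "yaw": 0},
    {"jaw": -1, "linear": [0, 0, 0], "yaw": 0},
    {"jaw": -1, "linear": [0, 0, 0], "yaw": 0},
    {"jaw": -1, "linear": [0, 0, 0], "yaw": 0},
    {"jaw": -1, "linear": [0, 0, 0], "yaw": 0},
    {"jaw": -1, "linear": [0, 0, 0], "yaw": 0},
    {"jaw": -1, "linear": [0, 0, 0], "yaw": 0},
    {"jaw": -1, "linear": [0, 0, 0], "yaw": 0},
    {"jaw": -1, "linear": [0, 0, 0], "yaw": 0},
    {"jaw": -1, "linear": [0, 0, 0], "yaw": 0},
    {"jaw": -1, "linear": [0, 0, 0], "yaw": 0},
    {"jaw": -1, "linear": [0, 0, 0], "yaw": 0}
  ]
}}

```text
t: 22.38
tool_pos: [0.5155, -0.2129, 0.0899]
tcp_rot: [3.118, -0.372, -0.0]
contact_force: [1.5, -7.3, -7.3]
grip_width: 0.0134
grip_force: 58.7
```

Call:
{"fn": "send_rows", "kwargs": {
  "increments": [
    {"jaw": -1, "linear": [0, 0, 0], "yaw": 0},
    {"jaw": -1, "linear": [0, 0, 0], "yaw": 0},
    {"jaw": -1, "linear": [0, 0, 0], "yaw": 0},
    {"jaw": -1, "linear": [0, 0, 0], "yaw": 0},
    {"jaw": -1, "linear": [0, 0, 0], "yaw": 0},
    {"jaw": -1, "linear": [0, 0, 0], "yaw": 0},
    {"jaw": -1, "linear": [0, 0, 0], "yaw": 0},
    {"jaw": -1, "linear": [0, 0, 0], "yaw": 0},
    {"jaw": -1, "linear": [0, 0, 0], "yaw": 0},
    {"jaw": -1, "linear": [0, 0, 0], "yaw": 0}
  ]
}}

```text
t: 23.22
tool_pos: [0.5156, -0.2129, 0.0899]
tcp_rot: [3.118, -0.372, -0.0]
contact_force: [0.3, -6.5, -7.7]
grip_width: 0.0141
grip_force: 58.7
```

```bash
python3 m.py; python3 m.py; python3 p.py 0.004 12 0.5 0.06 0; for z in 0.001 0.008; do python3 p.py $z 12 0.5 0.05 0|tail -3; done
```

```text
t 23.22 z 0.0899 phi 0.0124 F [ 0.3 -6.5 -7.7] w 0.0141 top -0.0215 (0.04) scene -0.0271 (0.08)
t 23.32 z 0.0899 phi 0.0124 F [ 1.4 -6.7 -8.4] w 0.0139 top -0.0215 (0.04) scene -0.0272 (0.08)
d 0.1425 v 0.0000 res mm [ 0. -0.] phi 0.0124
cost 0.104
phi [-0.0074  0.0022  0.0056  0.0064  0.0076 -0.0033 -0.0085 -0.0137 -0.021
 -0.0263 -0.0259 -0.0135]
zshare [ 2.27e-03 -1.10e-03 -3.80e-04 -9.00e-05 -1.30e-04  1.25e-03  5.90e-04
  6.00e-04  8.40e-04  6.00e-04 -4.00e-05 -1.42e-03]
d [0.142 0.134 0.123 0.112 0.103 0.094 0.076 0.052 0.03  0.015 0.006 0.004]
v [-0.006 -0.021 -0.022 -0.02  -0.016 -0.024 -0.045 -0.049 -0.037 -0.024
 -0.013  0.   ]
d [0.143 0.14  0.124 0.102 0.088 0.077 0.064 0.044 0.022 0.006 0.003 0.003]
v [-0.    -0.017 -0.043 -0.037 -0.024 -0.021 -0.033 -0.046 -0.039 -0.022
  0.    -0.   ]
d [0.143 0.142 0.136 0.134 0.133 0.124 0.11  0.087 0.062 0.039 0.019 0.008]
v [-0.    -0.006 -0.01  -0.    -0.01  -0.022 -0.037 -0.05  -0.049 -0.044
 -0.035 -0.004]
```

The roller has rested under the lamp for more than six seconds. Now I'll bring it back.

Call:
{"fn": "send_rows", "kwargs": {
  "increments": [
    {"jaw": -1, "linear": [0, 0, 0.0023], "yaw": 0},
    {"jaw": -1, "linear": [0, 0, 0.0023], "yaw": 0},
    {"jaw": -1, "linear": [0, 0, 0.0023], "yaw": 0},
    {"jaw": -1, "linear": [0, 0, 0.0023], "yaw": 0},
    {"jaw": -1, "linear": [0, 0, 0.0023], "yaw": 0},
    {"jaw": -1, "linear": [0, 0, 0.0023], "yaw": 0},
    {"jaw": -1, "linear": [0, 0, 0], "yaw": 0},
    {"jaw": -1, "linear": [0, 0, -0.001], "yaw": 0}
  ]
}}

```text
t: 24.08
tool_pos: [0.5155, -0.2132, 0.0802]
tcp_rot: [3.118, -0.373, -0.001]
contact_force: [1.1, -8.0, -7.7]
grip_width: 0.0137
grip_force: 58.7
```

```bash
python3 m.py; python3 p.py 0.004 10 0.5 0.05
```

```text
t 24.08 z 0.0802 phi -0.0064 F [ 1.1 -8.  -7.7] w 0.0137 top -0.0241 (0.03) scene -0.0312 (0.08)
d 0.1399 v -0.0095 res mm [ 0.5 -0. ] phi -0.0064
cost 0.143
phi [ 0.0004  0.0005  0.0033  0.0195 -0.0022 -0.0152 -0.0177 -0.0253 -0.0208
 -0.0127]
zshare [-7.90e-04 -1.00e-05 -3.20e-04 -1.85e-03  2.49e-03  1.48e-03  2.90e-04
  8.70e-04 -5.20e-04 -9.30e-04]
d [0.13  0.112 0.09  0.076 0.076 0.072 0.054 0.03  0.009 0.004]
v [-0.028 -0.041 -0.046 -0.001 -0.    -0.021 -0.045 -0.049 -0.029  0.   ]
```

Call:
{"fn": "send_rows", "kwargs": {
  "increments": [
    {"jaw": -1, "linear": [0, 0, -0.0008], "yaw": 0},
    {"jaw": -1, "linear": [0, 0, -0.0009], "yaw": 0},
    {"jaw": -1, "linear": [0, 0, -0.0009], "yaw": 0},
    {"jaw": -1, "linear": [0, 0, -0.0009], "yaw": 0},
    {"jaw": -1, "linear": [0, 0, -0.0009], "yaw": 0}
  ]
}}

```text
t: 24.6
tool_pos: [0.5155, -0.2131, 0.0837]
tcp_rot: [3.118, -0.372, -0.0]
contact_force: [0.9, -7.1, -8.8]
grip_width: 0.0139
grip_force: 58.7
```

```bash
python3 m.py; python3 p.py 0.004 10 0.5 0.05
```

```text
t 24.60 z 0.0837 phi 0.0003 F [ 0.9 -7.1 -8.8] w 0.0139 top -0.0444 (0.03) scene -0.0509 (0.07)
d 0.1196 v -0.0475 res mm [ 0.  -0.1] phi 0.0003
cost 0.218
phi [ 0.0144 -0.0022  0.0038 -0.0094 -0.0182 -0.0242 -0.0253 -0.004  -0.0229
 -0.0121]
zshare [-0.00161  0.0019  -0.00069  0.00151  0.00101  0.00068  0.00013 -0.00244
  0.00215 -0.00124]
d [0.097 0.085 0.075 0.07  0.06  0.039 0.015 0.004 0.005 0.005]
v [-0.035 -0.021 -0.014 -0.01  -0.032 -0.049 -0.042  0.001 -0.     0.   ]
```

Call:
{"fn": "send_rows", "kwargs": {
  "increments": [
    {"jaw": -1, "linear": [0, 0, -0.0018], "yaw": 0},
    {"jaw": -1, "linear": [0, 0, -0.0018], "yaw": 0},
    {"jaw": -1, "linear": [0, 0, -0.0018], "yaw": 0},
    {"jaw": -1, "linear": [0, 0, -0.0016], "yaw": 0}
  ]
}}

```text
t: 25.03
tool_pos: [0.5155, -0.213, 0.0889]
tcp_rot: [3.118, -0.372, -0.0]
contact_force: [1.7, -5.9, -8.9]
grip_width: 0.0139
grip_force: 58.6
```

```bash
python3 m.py; python3 p.py 0.004 10 0.5 0.05
```

```text
t 25.03 z 0.0889 phi 0.0104 F [ 1.7 -5.9 -8.9] w 0.0139 top -0.0694 (0.04) scene -0.0741 (0.07)
d 0.0946 v -0.0528 res mm [-0.5  0.2] phi 0.0104
cost 0.609
phi [ 0.0011  0.0001 -0.0125 -0.0101 -0.0256 -0.0253 -0.0224 -0.0085 -0.0276
 -0.0173]
zshare [ 1.07e-03  1.00e-04  1.44e-03 -2.60e-04  1.77e-03 -4.00e-05 -3.20e-04
 -1.60e-03  2.19e-03 -1.18e-03]
d [0.075 0.066 0.065 0.059 0.049 0.029 0.009 0.004 0.004 0.004]
v [-0.029 -0.007 -0.004 -0.013 -0.031 -0.046 -0.029  0.    -0.     0.   ]
```

Call:
{"fn": "send_rows", "kwargs": {
  "increments": [
    {"jaw": -1, "linear": [0, 0, 0.0004], "yaw": 0},
    {"jaw": -1, "linear": [0, 0, 0.0012], "yaw": 0},
    {"jaw": -1, "linear": [0, 0, 0.0012], "yaw": 0},
    {"jaw": -1, "linear": [0, 0, 0.0012], "yaw": 0},
    {"jaw": -1, "linear": [0, 0, 0.0012], "yaw": 0}
  ]
}}

```text
t: 25.55
tool_pos: [0.5155, -0.2131, 0.0849]
tcp_rot: [3.118, -0.373, -0.0]
contact_force: [1.5, -7.1, -7.3]
grip_width: 0.0138
grip_force: 58.7
```

```bash
python3 m.py; python3 p.py 0.004 9 0.5 0.05
```

```text
t 25.55 z 0.0849 phi 0.0028 F [ 1.5 -7.1 -7.3] w 0.0138 top -0.0920 (0.04) scene -0.0913 (0.10)
d 0.0720 v -0.0294 res mm [0. 0.] phi 0.0028
cost 0.104
phi [-0.0035 -0.0121 -0.0223 -0.0268 -0.0174 -0.0281 -0.0245 -0.0212 -0.0175]
zshare [ 0.00072  0.00098  0.00116  0.00052 -0.00108  0.00124 -0.00042 -0.00038
 -0.00042]
d [0.064 0.062 0.054 0.034 0.013 0.007 0.005 0.005 0.005]
v [-0.007 -0.005 -0.028 -0.047 -0.028 -0.006 -0.    -0.     0.   ]
```

Call:
{"fn": "send_rows", "kwargs": {
  "increments": [
    {"jaw": -1, "linear": [0, 0, 0.001], "yaw": 0},
    {"jaw": -1, "linear": [0, 0, 0.001], "yaw": 0},
    {"jaw": -1, "linear": [0, 0, 0.001], "yaw": 0},
    {"jaw": -1, "linear": [0, 0, 0.001], "yaw": 0},
    {"jaw": -1, "linear": [0, 0, 0.001], "yaw": 0}
  ]
}}

```text
t: 26.07
tool_pos: [0.5155, -0.2131, 0.0812]
tcp_rot: [3.118, -0.373, -0.0]
contact_force: [0.6, -7.8, -7.9]
grip_width: 0.0138
grip_force: 58.7
```

```bash
python3 m.py; python3 p.py 0.004 8 0.5 0.05
```

```text
t 26.07 z 0.0812 phi -0.0046 F [ 0.6 -7.8 -7.9] w 0.0138 top -0.0980 (0.04) scene -0.1102 (0.11)
d 0.0659 v -0.0059 res mm [-0.5  0.3] phi -0.0046
cost 0.028
phi [-0.0111 -0.0098 -0.0114 -0.0122 -0.0274 -0.0269 -0.0222 -0.0176]
zshare [ 7.40e-04 -1.50e-04  1.90e-04  9.00e-05  1.74e-03 -5.00e-05 -5.40e-04
 -5.30e-04]
d [0.063 0.058 0.054 0.052 0.048 0.031 0.011 0.004]
v [-0.008 -0.011 -0.006 -0.001 -0.02  -0.043 -0.03   0.   ]
```

Call:
{"fn": "send_rows", "kwargs": {
  "increments": [
    {"jaw": -1, "linear": [0, 0, 0.0014], "yaw": 0},
    {"jaw": -1, "linear": [0, 0, 0.0014], "yaw": 0},
    {"jaw": -1, "linear": [0, 0, 0.0014], "yaw": 0},
    {"jaw": -1, "linear": [0, 0, 0.0014], "yaw": 0},
    {"jaw": -1, "linear": [0, 0, 0.0014], "yaw": 0},
    {"jaw": -1, "linear": [0, 0, 0.001], "yaw": 0}
  ]
}}

```text
t: 26.67
tool_pos: [0.5155, -0.2132, 0.0751]
tcp_rot: [3.118, -0.373, -0.0]
contact_force: [0.6, -7.4, -7.2]
grip_width: 0.0137
grip_force: 58.7
```

```bash
python3 m.py; python3 p.py 0.004 8 0.5 0.05
```

```text
t 26.67 z 0.0751 phi -0.0162 F [ 0.6 -7.4 -7.2] w 0.0137 top -0.1034 (0.04) scene -0.1168 (0.11)
d 0.0605 v -0.0183 res mm [-0.5  0.4] phi -0.0162
cost 0.05
phi [-0.0229 -0.0258 -0.0212 -0.0113 -0.0224 -0.0307 -0.0152 -0.018 ]
zshare [ 0.00077  0.00032 -0.00052 -0.00114  0.00128  0.00095 -0.00178  0.00032]
d [0.046 0.025 0.008 0.004 0.004 0.004 0.004 0.004]
v [-0.038 -0.043 -0.023  0.    -0.    -0.001  0.    -0.   ]
```

Call:
{"fn": "send_rows", "kwargs": {
  "increments": [
    {"jaw": -1, "linear": [0, 0, 0.0007], "yaw": 0},
    {"jaw": -1, "linear": [0, 0, 0.0007], "yaw": 0},
    {"jaw": -1, "linear": [0, 0, 0.0007], "yaw": 0},
    {"jaw": -1, "linear": [0, 0, 0.0007], "yaw": 0}
  ]
}}

```text
t: 27.1
tool_pos: [0.5155, -0.2133, 0.0731]
tcp_rot: [3.118, -0.373, -0.0]
contact_force: [0.9, -8.2, -7.8]
grip_width: 0.0138
grip_force: 58.7
```

```bash
python3 m.py; python3 p.py 0.003 8 0.5 0.045
```

```text
t 27.10 z 0.0731 phi -0.0202 F [ 0.9 -8.2 -7.8] w 0.0138 top -0.1155 (0.04) scene -0.1290 (0.10)
d 0.0484 v -0.0348 res mm [0.  0.2] phi -0.0202
cost 0.041
phi [-0.0109 -0.0004 -0.0178 -0.0218 -0.0294 -0.032  -0.0225 -0.0179]
zshare [-0.00106 -0.0012   0.00199  0.00046  0.00086  0.0003  -0.00108 -0.00053]
d [0.033 0.032 0.032 0.032 0.03  0.02  0.007 0.003]
v [-0.017  0.    -0.    -0.    -0.01  -0.028 -0.021 -0.   ]
```

Call:
{"fn": "send_rows", "kwargs": {
  "increments": [
    {"jaw": -1, "linear": [0, 0, -0.0006], "yaw": 0},
    {"jaw": -1, "linear": [0, 0, -0.0006], "yaw": 0},
    {"jaw": -1, "linear": [0, 0, -0.0005], "yaw": 0},
    {"jaw": -1, "linear": [0, 0, 0], "yaw": 0}
  ]
}}

```text
t: 27.53
tool_pos: [0.5155, -0.2133, 0.0744]
tcp_rot: [3.118, -0.373, -0.0]
contact_force: [1.0, -8.2, -8.5]
grip_width: 0.0138
grip_force: 58.6
```

```bash
python3 m.py; python3 p.py 0.003 8 0.5 0.035
```

```text
t 27.53 z 0.0744 phi -0.0177 F [ 1.  -8.2 -8.5] w 0.0138 top -0.1326 (0.04) scene -0.1722 (0.05)
d 0.0315 v -0.0333 res mm [ 0.  -0.2] phi -0.0177
cost 0.03
phi [-0.031  -0.023  -0.016  -0.0189 -0.0188 -0.0202 -0.0244 -0.018 ]
zshare [ 1.53e-03 -9.10e-04 -8.10e-04  3.40e-04 -1.00e-05  1.50e-04  4.90e-04
 -7.40e-04]
d [0.018 0.006 0.003 0.003 0.003 0.003 0.003 0.003]
v [-0.026 -0.018  0.    -0.    -0.    -0.    -0.    -0.   ]
```

Call:
{"fn": "send_rows", "kwargs": {
  "increments": [
    {"jaw": -1, "linear": [0, 0, 0.0003], "yaw": 0},
    {"jaw": -1, "linear": [0, 0, 0.0004], "yaw": 0},
    {"jaw": -1, "linear": [0, 0, 0.0004], "yaw": 0},
    {"jaw": -1, "linear": [0, 0, 0.0004], "yaw": 0}
  ]
}}

```text
t: 27.97
tool_pos: [0.5155, -0.2132, 0.0732]
tcp_rot: [3.118, -0.373, -0.0]
contact_force: [1.5, -7.5, -8.3]
grip_width: 0.0139
grip_force: 58.7
```

```bash
python3 m.py; python3 p.py 0.003 8 0.5 0.025
```

```text
t 27.97 z 0.0732 phi -0.0200 F [ 1.5 -7.5 -8.3] w 0.0139 top -0.1431 (0.04) scene -0.1729 (0.04)
d 0.0208 v -0.0142 res mm [0.  0.1] phi -0.0200
cost 0.053
phi [-0.0278 -0.0231 -0.0384 -0.0215 -0.021  -0.0213 -0.0191 -0.0186]
zshare [ 9.00e-04 -5.40e-04  1.75e-03 -1.93e-03 -5.00e-05  3.00e-05 -2.50e-04
 -6.00e-05]
d [0.018 0.017 0.015 0.005 0.003 0.003 0.003 0.003]
v [-0.003 -0.    -0.013 -0.015 -0.    -0.    -0.    -0.   ]
```

Call:
{"fn": "send_rows", "kwargs": {
  "increments": [
    {"jaw": -1, "linear": [0, 0, 0.0013], "yaw": 0},
    {"jaw": -1, "linear": [0, 0, 0.0013], "yaw": 0},
    {"jaw": -1, "linear": [0, 0, 0.0013], "yaw": 0},
    {"jaw": -1, "linear": [0, 0, 0.0012], "yaw": 0}
  ]
}}

```text
t: 28.4
tool_pos: [0.5155, -0.2133, 0.0694]
tcp_rot: [3.118, -0.373, -0.0]
contact_force: [0.9, -8.0, -8.8]
grip_width: 0.0141
grip_force: 58.7
```

```bash
python3 m.py; python3 p.py 0.003 8 0.5 0.025
```

```text
t 28.40 z 0.0694 phi -0.0274 F [ 0.9 -8.  -8.8] w 0.0141 top -0.1463 (0.04) scene -0.1745 (0.03)
d 0.0176 v -0.0059 res mm [-0.5  0.2] phi -0.0274
cost 0.017
phi [-0.0333 -0.0245 -0.0157 -0.01   -0.0078 -0.0117 -0.0155 -0.018 ]
zshare [ 0.00067 -0.00101 -0.00101 -0.00065 -0.00026  0.00045  0.00044  0.00028]
d [0.013 0.005 0.003 0.003 0.003 0.003 0.003 0.003]
v [-0.015 -0.013  0.     0.     0.     0.     0.     0.   ]
```

Call:
{"fn": "send_rows", "kwargs": {
  "increments": [
    {"jaw": -1, "linear": [0, 0, 0.0008], "yaw": 0},
    {"jaw": -1, "linear": [0, 0, 0.0008], "yaw": 0},
    {"jaw": -1, "linear": [0, 0, 0], "yaw": 0},
    {"jaw": -1, "linear": [0, 0, 0], "yaw": 0}
  ]
}}

```text
t: 28.83
tool_pos: [0.5155, -0.2132, 0.0681]
tcp_rot: [3.118, -0.373, -0.0]
contact_force: [0.3, -8.7, -8.3]
grip_width: 0.0138
grip_force: 58.6
```

```bash
python3 m.py; python3 p.py 0.003 4 0.5 0.025 | head -1
```

```text
t 28.83 z 0.0681 phi -0.0298 F [ 0.3 -8.7 -8.3] w 0.0138 top -0.1499 (0.04) scene -0.1747 (0.03)
d 0.0140 v -0.0105 res mm [0.  0.3] phi -0.0298
```

Call:
{"fn": "send_rows", "kwargs": {
  "increments": [
    {"jaw": -1, "linear": [0, 0, 0], "yaw": 0},
    {"jaw": -1, "linear": [0, 0, 0], "yaw": 0},
    {"jaw": -1, "linear": [0, 0, 0], "yaw": 0},
    {"jaw": -1, "linear": [0, 0, 0], "yaw": 0},
    {"jaw": -1, "linear": [0, 0, 0], "yaw": 0},
    {"jaw": -1, "linear": [0, 0, 0], "yaw": 0}
  ]
}}

```text
t: 29.43
tool_pos: [0.5155, -0.2132, 0.0682]
tcp_rot: [3.118, -0.373, -0.0]
contact_force: [1.6, -8.3, -9.1]
grip_width: 0.0135
grip_force: 58.6
```

```bash
python3 m.py; python3 p.py 0.003 4 0.5 0.025 | head -1
```

```text
t 29.43 z 0.0682 phi -0.0297 F [ 1.6 -8.3 -9.1] w 0.0135 top -0.1595 (0.04) scene -0.1758 (0.02)
d 0.0043 v -0.0179 res mm [-0.5  0.4] phi -0.0297
```

Call:
{"fn": "send_rows", "kwargs": {
  "increments": [
    {"jaw": -1, "linear": [0, 0, -0.003], "yaw": 0},
    {"jaw": -1, "linear": [0, 0, -0.002], "yaw": 0},
    {"jaw": -1, "linear": [0, 0, 0.001], "yaw": 0},
    {"jaw": -1, "linear": [0, 0, 0.001], "yaw": 0},
    {"jaw": -1, "linear": [0, 0, 0.001], "yaw": 0},
    {"jaw": -1, "linear": [0, 0, 0.001], "yaw": 0}
  ]
}}

```text
t: 30.03
tool_pos: [0.5155, -0.2132, 0.0689]
tcp_rot: [3.118, -0.373, -0.0]
contact_force: [0.2, -8.1, -8.3]
grip_width: 0.0143
grip_force: 58.7
```

```bash
python3 m.py
```

```text
t 30.03 z 0.0689 phi -0.0283 F [ 0.2 -8.1 -8.3] w 0.0143 top -0.1633 (0.04) scene -0.1762 (0.02)
```

Call:
{"fn": "send_rows", "kwargs": {
  "increments": [
    {"jaw": -1, "linear": [0, 0, 0.0008], "yaw": 0},
    {"jaw": -1, "linear": [0, 0, 0.0012], "yaw": 0},
    {"jaw": -1, "linear": [0, 0, 0.0018], "yaw": 0},
    {"jaw": -1, "linear": [0, 0, 0.0025], "yaw": 0},
    {"jaw": -1, "linear": [0, 0, 0.0025], "yaw": 0},
    {"jaw": -1, "linear": [0, 0, 0.0025], "yaw": 0},
    {"jaw": -1, "linear": [0, 0, 0.0025], "yaw": 0},
    {"jaw": -1, "linear": [0, 0, 0.0025], "yaw": 0},
    {"jaw": -1, "linear": [0, 0, 0.0025], "yaw": 0},
    {"jaw": -1, "linear": [0, 0, 0.0025], "yaw": 0},
    {"jaw": -1, "linear": [0, 0, 0.0025], "yaw": 0},
    {"jaw": -1, "linear": [0, 0, 0.0022], "yaw": 0}
  ]
}}

```text
t: 31.13
tool_pos: [0.5155, -0.2129, 0.0493]
tcp_rot: [3.118, -0.373, -0.001]
contact_force: [1.1, -7.2, -8.7]
grip_width: 0.014
grip_force: 58.6
```

Call:
{"fn": "send_rows", "kwargs": {
  "increments": [
    {"jaw": -1, "linear": [0, 0, 0.0015], "yaw": 0},
    {"jaw": -1, "linear": [0, 0, 0.001], "yaw": 0},
    {"jaw": -1, "linear": [0, 0, 0.0008], "yaw": 0},
    {"jaw": -1, "linear": [0, 0, 0.0008], "yaw": 0},
    {"jaw": -1, "linear": [0, 0, 0.0008], "yaw": 0},
    {"jaw": -1, "linear": [0, 0, 0.0006], "yaw": 0},
    {"jaw": -1, "linear": [0, 0, 0.0006], "yaw": 0},
    {"jaw": -1, "linear": [0, 0, 0.0006], "yaw": 0},
    {"jaw": -1, "linear": [0, 0, 0.0005], "yaw": 0},
    {"jaw": -1, "linear": [0, 0, 0], "yaw": 0}
  ]
}}

```text
t: 31.97
tool_pos: [0.5156, -0.2126, 0.0439]
tcp_rot: [3.119, -0.373, -0.001]
contact_force: [0.6, -6.8, -9.3]
grip_width: 0.0139
grip_force: 58.6
```

```bash
python3 m.py
```

```text
t 31.97 z 0.0439 phi -0.0769 F [ 0.6 -6.8 -9.3] w 0.0139 top -0.1633 (0.04) scene -0.1800 (0.01)
```

Call:
{"fn": "send_rows", "kwargs": {
  "increments": [
    {"jaw": -1, "linear": [0, 0, 0.0005], "yaw": 0},
    {"jaw": -1, "linear": [0, 0, 0.0005], "yaw": 0},
    {"jaw": -1, "linear": [0, 0, 0.0004], "yaw": 0},
    {"jaw": -1, "linear": [0, 0, 0.0004], "yaw": 0},
    {"jaw": -1, "linear": [0, 0, 0.0004], "yaw": 0},
    {"jaw": -1, "linear": [0, 0, 0.0004], "yaw": 0},
    {"jaw": -1, "linear": [0, 0, 0.0004], "yaw": 0},
    {"jaw": -1, "linear": [0, 0, 0], "yaw": 0},
    {"jaw": -1, "linear": [0, 0, 0], "yaw": 0}
  ]
}}

```text
t: 32.82
tool_pos: [0.5156, -0.2126, 0.0435]
tcp_rot: [3.118, -0.373, -0.0]
contact_force: [-5.7, -2.8, 8.7]
grip_width: 0.0137
grip_force: 60.6
```

```bash
python3 m.py
```

```text
t 32.82 z 0.0435 phi -0.0777 F [-5.7 -2.8  8.7] w 0.0137 top -0.1634 (0.04) scene -0.1800 (0.01)
```

The ways are on their rests, since the vertical force has reversed. I'll ease off, open and withdraw.

Call:
{"fn": "send_rows", "kwargs": {
  "increments": [
    {"jaw": -1, "linear": [0, 0, -0.0006], "yaw": 0},
    {"jaw": -1, "linear": [0, 0, -0.0004], "yaw": 0},
    {"jaw": -1, "linear": [0, 0, 0], "yaw": 0},
    {"jaw": -0.5, "linear": [0, 0, 0], "yaw": 0},
    {"jaw": -0.2, "linear": [0, 0, 0], "yaw": 0},
    {"jaw": 0.2, "linear": [0, 0, 0], "yaw": 0},
    {"jaw": 0.2, "linear": [0, 0, 0], "yaw": 0},
    {"jaw": 0.2, "linear": [0, 0, 0], "yaw": 0},
    {"jaw": 0.2, "linear": [0, 0, 0], "yaw": 0}
  ]
}}

```text
t: 33.67
tool_pos: [0.5162, -0.2112, 0.0434]
tcp_rot: [-3.119, 0.37, -0.0]
contact_force: [0.1, 0.2, -0.3]
grip_width: 0.0514
grip_force: 0.0
```

```bash
python3 m.py
```

```text
t 33.67 z 0.0434 phi -0.0780 F [ 0.1  0.2 -0.3] w 0.0514 top -0.1634 (0.04) scene -0.1800 (0.01)
```

Call:
{"fn": "send_rows", "kwargs": {
  "increments": [
    {"jaw": 0.2, "linear": [0, 0, -0.01], "yaw": 0},
    {"jaw": 0.2, "linear": [0, 0, -0.02], "yaw": 0},
    {"jaw": 0.2, "linear": [0, 0, -0.02], "yaw": 0},
    {"jaw": 0.2, "linear": [0, 0, -0.03], "yaw": 0},
    {"jaw": 0.2, "linear": [0, 0, -0.03], "yaw": 0},
    {"jaw": 0.2, "linear": [0, 0, -0.03], "yaw": 0},
    {"jaw": 0.2, "linear": [0, 0, -0.03], "yaw": 0},
    {"jaw": 0.2, "linear": [0, 0, -0.01], "yaw": 0},
    {"jaw": 0.2, "linear": [0, 0, 0], "yaw": 0},
    {"jaw": 0.2, "linear": [0, 0, 0], "yaw": 0},
    {"jaw": 0.2, "linear": [0, 0, 0], "yaw": 0}
  ]
}}

```text
t: 34.68
tool_pos: [0.5151, -0.2113, 0.1771]
tcp_rot: [-3.119, 0.371, 0.003]
contact_force: [0.1, 0.6, -0.1]
grip_width: 0.0512
grip_force: 0.0
```

Run:
```python
from h import *
import m
v=json.load(open("fit.json")); o=robot.observe(); print(o["tool_pos"],o["contact_force"],"u at rest tilt",m.measure("top",-.08))
c=robot.capture("top"); hsv=cv2.cvtColor(c["image"],cv2.COLOR_BGR2HSV)
r=((hsv[...,1]>150)&((hsv[...,0]<6)|(hsv[...,0]>172)))[170:260,350:400]; y,x=np.nonzero(r); print("red centroid",x.mean()+350,y.mean()+170,"pred",proj(c,w2world(v[:3],-.08,[-.515,0,.015])))
print(robot.close_job())
```

```text
t 34.68 z 0.1771 phi 0.1828 F [ 0.1  0.6 -0.1] w 0.0512 top -0.1800 (0.10) scene -0.1505 (0.18)
[ 0.5151364  -0.21121026  0.1769317 ] [ 0.78628276 -0.06371154 -0.57406743] u at rest tilt (np.float64(-0.16330638458630928), np.float64(0.041567538784755255))
red centroid 371.30555555555554 224.4351851851852 pred [[372.50029044 221.75015782]]
the job is handed in; nothing more can be done
None
```

The job is handed in: the roller rested about 6 s within about 1 mm of the lamp's centre, rolled back to the handle-end stops at under 0.02 m/s, and the ways were lowered onto their rests and released at 34.7 s, with nothing else touched.

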